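# Clear the warming plates from the brew bar

## Robot

A 7-joint arm with a two-finger parallel gripper is mounted at the origin on the work surface. World frame = base frame: x ahead of the robot, y to its left, z up, the work surface at z = 0. Lengths are in m, angles in rad, forces in N, time in s.
With the tool pointing down it reaches from about 0.35 to 0.9 m from the base axis. Payload 8.1 kg.
Tool frame: the origin (TCP) lies between the finger pads; the fingertips stand 19 mm ahead of it and the grasp point (between the pads) is the TCP; y points along the fingers, z is the direction in which the jaws open and shut, and the axes are right-handed (so a half turn about y gives the same grasp; the last joint's range is limited). The gripper opens to 92 mm and grips with 3 to 60 N. Pads are 19 mm wide; open, the fingers measure 130 mm over their backs; the gripper's body (75 mm by 190 mm) begins 47 mm behind the grasp point.
Start: joints at [1.035, 0.434, 0.025, 1.573, -0.012, 1.134, -0.075], TCP at [0.262, -0.567, 0.246] pointing down, gripper open.
Joint ranges: [-2.62, 2.62], [-0.44, 2.09], [-1.27, 1.32], [0.08, 2.57], [-1.32, 4.46], [0.12, 2], [-2.74, 2.74]. Speed limits (rad/s): [2.22, 2.22, 3.01, 3.01, 3.14, 3.14, 3.14].

## Interface

Orientations are given as a unit quaternion [x, y, z, w].
In Python, from cell import ctrl gives the robot as it stands.
- The arm moves only by the tool play_rows, never from a script. Its argument "targets" is a list of rows, each an object of numbers: "dx", "dy", "dz": the shift along the world's x, y, z in cm; "wx", "wy", "wz": the turn, a rotation vector about the world's x, y, z in degrees. A call has 1 to 20 rows; each row shifts and turns the commanded pose from where the row before left it; what a row does not reach is not made up. A row lasts 1/8 s, in which the tool goes at most 62.5 mm and 10.7 degrees, less where a joint would pass 70% of its speed; a pose out of reach is approached as far as the arm can. A call is refused whole if a number of a shift passes 6.25 or a number of a turn 10.7, either way. A call with a gripper value outside its range is refused whole. "hand" is the finger opening in cm, from 0 to 9.18, set as the call begins (left out, the last holds). The fingers move at their own pace and stop on an object; "squeeze" is the grip in N (left out, the last holds). Time passes only in rows, so rows that do not move let the fingers close. It gives the time, the measured TCP pose, the force and the opening at its end, in the units of the state.
- ctrl.get_state(): the state, without advancing time (a new reading comes with each control period).
- ctrl.snapshot(name): name is "side" or "top" or "wrist"; returns a dict with "image" (480x640x3 uint8, red, green, blue), "K" (3x3 intrinsics, pixels), "eye" and "attitude" of the camera in the world. Camera axes: x right, y up, looking along -z (the intrinsics and any distortion apply to the point x, -y, -z); pixel columns grow to the right and rows downward; lengths in m; the calibration is good to about 2 mm. A picture is of the moment at which its call begins. There is no depth.
- ctrl.sign_off(): hands the job in, once; it reports no verdict.
The state is a dict: "time": time; "joint_pos": joint angles; "joint_velocities": joint speeds; "joint_efforts": joint torques, N m; "eef_pos": TCP position; "ee_rot": TCP orientation; "contact_force": force on the tool from outside, world axes, zero at the start; "wrist_torque": the same for the moment, N m; "gripper_width": opening from 0.0 (shut) to 1.0 (fully open).
Only numpy, scipy, OpenCV 4.12 (cv2) and the standard library are available. Lean on these libraries where they do the work, as an engineer would, in place of code of your own. Each camera call takes 0.05 s, during which the arm holds its last target.

## Task

Cut the power to the brew bar by pressing the test button on the white switch box until its steel lever drops, and only then take the aluminium plates out of the wooden warming board: each sits flush, so press its dotted end and the other end tips up. Lay every plate flat on the floor of the steel wash tray, side by side and not on one another or on the rim, press the bare rockers left in the board level again, and when all plates are in the tray lift the lever back up until it stays up. Leave the other things on the bar where they are.

Things in the scene. Friction and masses are not known exactly. Their poses are not given: they have to be found in the camera images.
- plate0_center (a point): bare aluminium warming plate, a slab 48 x 110 x 8 mm, 130 g (+-30 %); point at its centre, x across its width, y along its length, z up. A round black dot (22 mm) on its top, 41 mm from the centre towards +y, marks the end to press. At the start it lies flush in a pocket of the board, 3 mm gap all round, dot at the board's +y side. May be absent (None)
- plate1_center (a point): bare aluminium warming plate, a slab 48 x 110 x 8 mm, 130 g (+-30 %); point at its centre, x across its width, y along its length, z up. A round black dot (22 mm) on its top, 41 mm from the centre towards +y, marks the end to press. At the start it lies flush in a pocket of the board, 3 mm gap all round, dot at the board's +y side. May be absent (None)
- plate2_center (a point): bare aluminium warming plate, a slab 48 x 110 x 8 mm, 130 g (+-30 %); point at its centre, x across its width, y along its length, z up. A round black dot (22 mm) on its top, 41 mm from the centre towards +y, marks the end to press. At the start it lies flush in a pocket of the board, 3 mm gap all round, dot at the board's +y side. May be absent (None)
- pocket0 (a point): on the rocker axis (along x) of a board pocket, 8 mm below the board's top, 18 mm from the pocket's centre towards +y; frame as the board's. The rocker, a strip 22 mm wide under the plate, is stiff: about 4 to 9 N on the dot sinks it to its stop at 0.5 rad, the plate's -y end rises some 35 mm, and it stays so, also once the plate is gone (bare strip then up to 35 mm proud)
- pocket1 (a point): on the rocker axis (along x) of a board pocket, 8 mm below the board's top, 18 mm from the pocket's centre towards +y; frame as the board's. The rocker, a strip 22 mm wide under the plate, is stiff: about 4 to 9 N on the dot sinks it to its stop at 0.5 rad, the plate's -y end rises some 35 mm, and it stays so, also once the plate is gone (bare strip then up to 35 mm proud)
- pocket2 (a point): on the rocker axis (along x) of a board pocket, 8 mm below the board's top, 18 mm from the pocket's centre towards +y; frame as the board's. The rocker, a strip 22 mm wide under the plate, is stiff: about 4 to 9 N on the dot sinks it to its stop at 0.5 rad, the plate's -y end rises some 35 mm, and it stays so, also once the plate is gone (bare strip then up to 35 mm proud)
- rocker0 (a joint): angle of the rocker at pocket0: 0 level, its top then 8 mm below the board's top; 0.5 tipped, its -y end up. The bare strip reaches from 34 mm (+y) to -68 mm (-y) of its axis, 4 mm thick; it is pressed level again on its raised end (2 to 3 N), in a pocket 54 mm wide, and stays level
- rocker1 (a joint): angle of the rocker at pocket1: 0 level, its top then 8 mm below the board's top; 0.5 tipped, its -y end up. The bare strip reaches from 34 mm (+y) to -68 mm (-y) of its axis, 4 mm thick; it is pressed level again on its raised end (2 to 3 N), in a pocket 54 mm wide, and stays level
- rocker2 (a joint): angle of the rocker at pocket2: 0 level, its top then 8 mm below the board's top; 0.5 tipped, its -y end up. The bare strip reaches from 34 mm (+y) to -68 mm (-y) of its axis, 4 mm thick; it is pressed level again on its raised end (2 to 3 N), in a pocket 54 mm wide, and stays level
- board_top (a point): wooden warming board, fixed, 260 (x) x 156 (y) x 40 mm high; point at the centre of its top face. Three open pockets 54 (x) x 116 (y) mm, centred 80 mm apart at x = -80, 0, +80 mm, y = 0, length along y. A tipped plate is taken by its two long edges, for example 20 mm from its centre towards -y, where its top stands some 18 mm above the board
- tray: shallow open steel tray, fixed, outside 260 (x) x 160 (y) x 16 mm high, walls and floor 4 mm thick, so its floor lies 4 mm above the origin; origin at the centre of its underside. Three plates fit side by side with their length along the tray's y, 80 mm apart along its x
- test_button_top (a point): centre of the top of a grey round push button, 32 mm across, standing 14 mm proud of the white switch box (fixed, 110 (x) x 150 (y) x 50 mm high); x and y as the box's, z up. Pressed straight down it moves 8 mm against a spring (4 N), and trips the lever at about 6 mm
- test_button (a joint): travel of the test button, 0 out, 0.008 m fully pressed
- lever_grip (a point): point on the steel drop lever of the switch box, 52 mm from its hinge and 8 mm from its end; the lever is a flat-sided bar 14 mm wide along the box's y, 10 mm thick, 60 mm long, its frame turns with the lever and agrees with the box's when the lever is up. Pinch it by its flat sides from above
- lever_hinge (a point): point on the hinge axis of the lever (axis along this frame's y), 6 mm below the top of the switch box, in the lever's mid plane; frame as the box's. The button lies 75 mm from here towards -y and 14 mm towards -x
- lever (a joint): angle of the lever: 0 up (it leans 0.35 rad past the vertical towards the box's +x and stays there by its weight), 1.4 dropped (leaning 1.05 rad towards the box's -x). It tips over by its weight past 0.35. At angle q the grip point lies 52 mm from the hinge, at sin(0.35 - q) along x and cos(0.35 - q) along z
- mug: white mug 76 mm wide, 80 mm high, loose, a bystander; origin at the centre of its underside
- cup: blue cup 72 mm wide, 60 mm high, loose, a bystander; origin at the centre of its underside
- scoop: wooden spoon lying flat, loose, a bystander; origin at the centre of its underside
- tin: steel coffee tin 68 mm wide, 85 mm high, loose, a bystander; origin at the centre of its underside
- dripper: white ceramic bowl 100 mm wide, 75 mm high, loose, a bystander; origin at the centre of its underside
- jar: glass jar 70 mm wide, 90 mm high, loose, a bystander; origin at the centre of its underside
Not all that is in view belongs to the job. What is shaped like the part that bears plate0_center but green or pink is not meant.

How it is judged:
On the way, in this order (a step that is already met when the one before it is completed fails the run):
1. the test button is pressed (value of joint test_button above 0.004 m), for 0.02 s.
2. the lever has dropped (value of joint lever above 1.2 rad), for 0.1 s.
3. every plate lies flat in the wash tray while the lever is still down (value of joint lever above 1 rad and x of plate0_center in the frame of tray between -0.115 and 0.115 m and y of plate0_center in the frame of tray between -0.07 and 0.07 m and z of plate0_center in the frame of tray between 0.004 and 0.0125 m and (angle between plate0_center's own z axis and vertical below 0.12 rad or angle between plate0_center's own z axis and vertical above 3.02 rad) and x of plate1_center in the frame of tray between -0.115 and 0.115 m and y of plate1_center in the frame of tray between -0.07 and 0.07 m and z of plate1_center in the frame of tray between 0.004 and 0.0125 m and (angle between plate1_center's own z axis and vertical below 0.12 rad or angle between plate1_center's own z axis and vertical above 3.02 rad) and x of plate2_center in the frame of tray between -0.115 and 0.115 m and y of plate2_center in the frame of tray between -0.07 and 0.07 m and z of plate2_center in the frame of tray between 0.004 and 0.0125 m and (angle between plate2_center's own z axis and vertical below 0.12 rad or angle between plate2_center's own z axis and vertical above 3.02 rad)), for 0.2 s.
4. the lever is lifted back up (value of joint lever below 0.15 rad), for 0.2 s.
At the end, for the whole second after the job is handed in: Every plate lies flat (within 0.12 rad, either face up) on the tray's floor, not on another plate or the rim (centre within 115 mm of the tray's centre along x, 70 mm along y), at rest; all rockers level (within 0.15 rad); button out; lever up (within 0.15 rad) and staying there (value of joint each of rocker0, rocker1, rocker2, lever below 0.15 rad and value of joint test_button below 0.003 m and x of plate0_center in the frame of tray between -0.115 and 0.115 m and y of plate0_center in the frame of tray between -0.07 and 0.07 m and z of plate0_center in the frame of tray between 0.004 and 0.0125 m and (angle between plate0_center's own z axis and vertical below 0.12 rad or angle between plate0_center's own z axis and vertical above 3.02 rad) and x of plate1_center in the frame of tray between -0.115 and 0.115 m and y of plate1_center in the frame of tray between -0.07 and 0.07 m and z of plate1_center in the frame of tray between 0.004 and 0.0125 m and (angle between plate1_center's own z axis and vertical below 0.12 rad or angle between plate1_center's own z axis and vertical above 3.02 rad) and x of plate2_center in the frame of tray between -0.115 and 0.115 m and y of plate2_center in the frame of tray between -0.07 and 0.07 m and z of plate2_center in the frame of tray between 0.004 and 0.0125 m and (angle between plate2_center's own z axis and vertical below 0.12 rad or angle between plate2_center's own z axis and vertical above 3.02 rad) and linear speed of each of plate0, plate1, plate2 below 0.03 m/s); the robot touches nothing.
It fails at once if a plate is lifted clear of the board or tray while the lever is up (power on) (value of joint lever below 0.35 rad and height (world z) of any of plate0_center, plate1_center, plate2_center above 0.075 m).
It fails at once if a bystander is moved more than 40 mm or knocked over (distance of any of mug, cup, scoop, tin, dripper, jar from where it was at the start of the episode above 0.04 m or angle between any of mug, cup, tin, dripper, jar's own z axis and vertical above 0.6 rad).
Of plate0, plate1, plate2 only 2 to 3 are there at a start; the rules pass over those that are not, and their reading is None.
At some moment in a run one of plate0, plate1, plate2 may be knocked a few centimetres aside while the robot is not near it.
Once in a run the grip may slacken for a moment while it holds something.
It also fails if it takes over 210 s, if anything falls off the work surface, if the arm or the gripper's body presses on something with over 40 N, if the wrist force passes 120 N, or if a joint passes its speed limit or range.

## Working session

There is one attempt and no reset: what is moved stays moved. The work goes in short steps, Python scripts to look and compute and a tool call to move; the robot and the scene stay as the last step left them, time stands still between calls to the robot, and variables do not carry over. Pictures are saved under pics/ and viewed, and the job is handed in when it is done.

Besides the shell and the picture viewer there is one more tool, called after "Call:" as name(argument=value, ...), one argument or row to a line, values as JSON. play_rows: Moves the arm, as the interface text tells. Its arguments: {"type":"object","properties":{"targets":{"type":"array"},"hand":{"type":"number"},"squeeze":{"type":"number"}},"required":["targets"]}

```bash
ls; mkdir -p pics; cat > h.py <<'E'
import numpy as np, cv2
from scipy.spatial.transform import Rotation as R
from cell import ctrl
def snap(n,f):
    s=ctrl.snapshot(n); cv2.imwrite('pics/'+f+'.png',cv2.cvtColor(s['image'],cv2.COLOR_RGB2BGR)); 
    np.savez('pics/'+f+'.npz',**{k:np.array(v) for k,v in s.items()})
    return s
E
python3 - <<'E'
from h import *
for n in ['side','top','wrist']:
    s=snap(n,n+'0'); print(n,{k:v for k,v in s.items() if k!='image'})
print(ctrl.get_state())
E
```

```text
pics
side {'K': array([[455.22304201,   0.        , 323.5475327 ],
       [  0.        , 455.22304201, 243.14827418],
       [  0.        ,   0.        ,   1.        ]]), 'eye': array([ 0.50494039, -0.65949608,  0.81271852]), 'attitude': array([ 0.36890024, -0.01063412, -0.05461548,  0.92780207])}
top {'K': array([[554.11804037,   0.        , 317.42302447],
       [  0.        , 554.11804037, 243.69420839],
       [  0.        ,   0.        ,   1.        ]]), 'eye': array([0.47441465, 0.02804458, 1.38603813]), 'attitude': array([ 0.02234539, -0.022447  , -0.70476724,  0.70873123])}
wrist {'K': array([[419.3720274 ,   0.        , 320.85083852],
       [  0.        , 419.3720274 , 246.29755889],
       [  0.        ,   0.        ,   1.        ]]), 'eye': array([ 0.33914522, -0.53236562,  0.38407608]), 'attitude': array([-0.13103599,  0.08411734, -0.53187053,  0.83238668])}
{'time': 0.15, 'joint_pos': array([ 1.03543788,  0.43502707,  0.02493755,  1.57385144, -0.01156735,
        1.13402018, -0.07508887]), 'joint_velocities': array([ 0.00016817, -0.00171598, -0.00049973, -0.00163902, -0.00025312,
        0.00143752, -0.00028509]), 'joint_efforts': array([ 2.03391857e-03, -6.68256640e+01,  9.86430421e-01, -3.14695144e+01,
       -6.03841105e-02,  3.94300546e-02,  8.47644651e-05]), 'eef_pos': array([ 0.26193094, -0.56707404,  0.24516129]), 'ee_rot': array([-0.15193771,  0.69100849, -0.69022863,  0.15167939]), 'contact_force': array([-0.09108008, -0.39030462, -0.06425057]), 'wrist_torque': array([-0.01495042, -0.01294426, -0.01556535]), 'gripper_width': 1.0007318856920886}
```

View pics/top0.png

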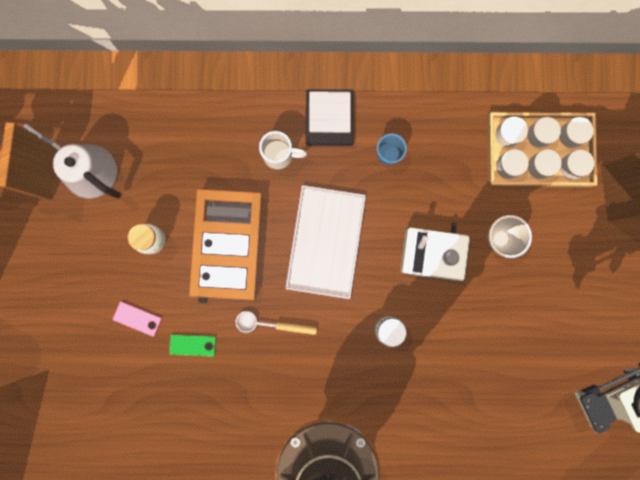

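View pics/side0.png

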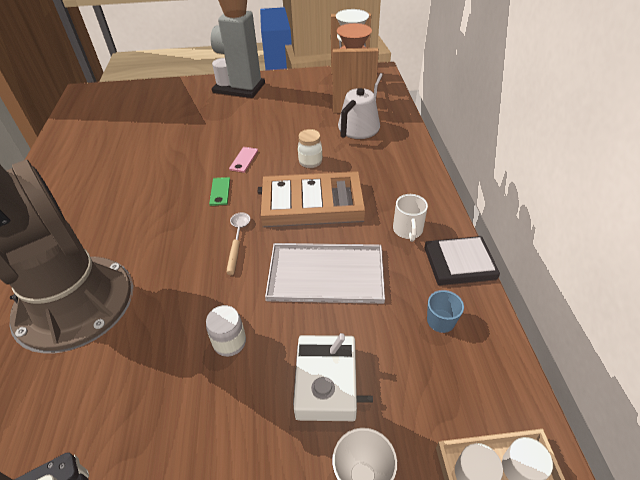

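View pics/wrist0.png

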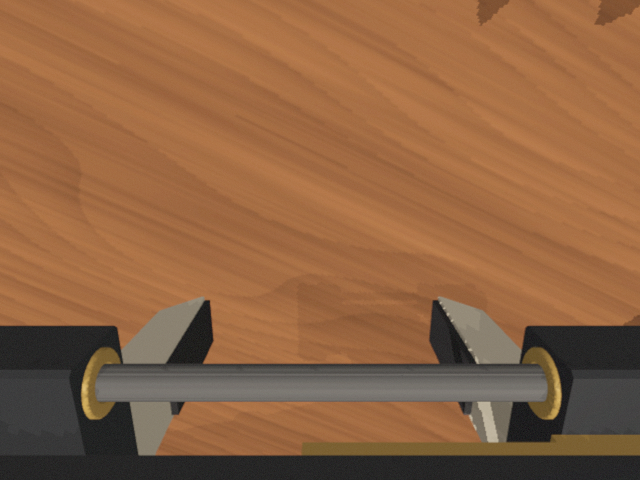

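Top view: board around (226,245) with two bare plates (dots at (208,243), (206,276), towards world +y) and an empty pocket at (227,211); tray (326,242); switch box (435,254) with button (451,257) and lever (422,240). Candidates for a "plate": bare plates (225,244) and (223,277); pink (137,318) and green (192,345) decoys, which are not meant; and the white/black pad at (330,112), not shaped like one. I choose the two in the board. Close crops next, for corner measurement.

```bash
python3 - <<'E'
import cv2,numpy as np
t=cv2.imread('pics/top0.png'); s=cv2.imread('pics/side0.png')
a=cv2.resize(t[180:310,180:380],None,fx=4,fy=4,interpolation=cv2.INTER_CUBIC); cv2.imwrite('pics/t_board.png',a)
cv2.imwrite('pics/t_box.png',cv2.resize(t[215:290,390:480],None,fx=8,fy=8,interpolation=cv2.INTER_CUBIC))
cv2.imwrite('pics/s_board.png',cv2.resize(s[165:310,240:400],None,fx=4,fy=4,interpolation=cv2.INTER_CUBIC)[:600])
cv2.imwrite('pics/s_box.png',cv2.resize(s[325:425,280:380],None,fx=6,fy=6,interpolation=cv2.INTER_CUBIC))
E
```

```text
(no output)
```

View pics/t_board.png

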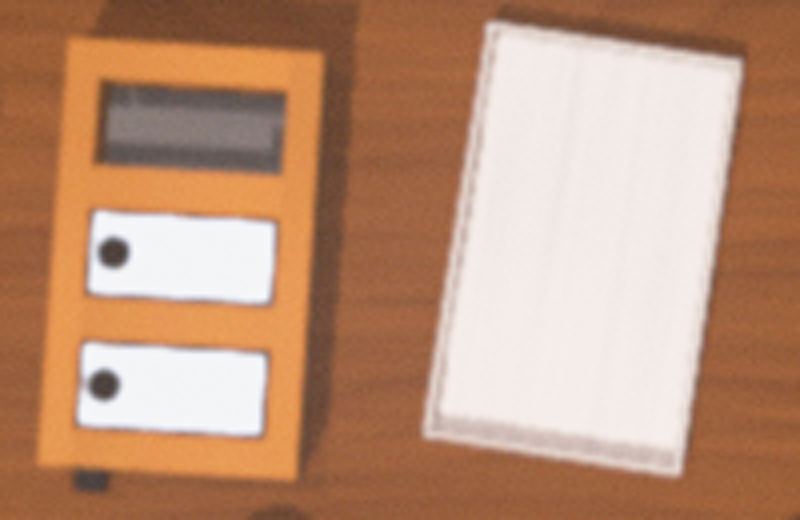

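View pics/t_box.png

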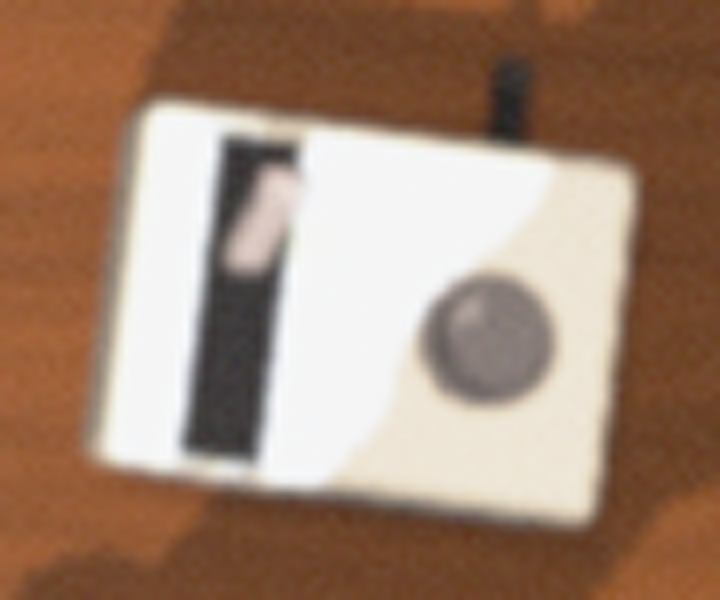

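View pics/s_board.png

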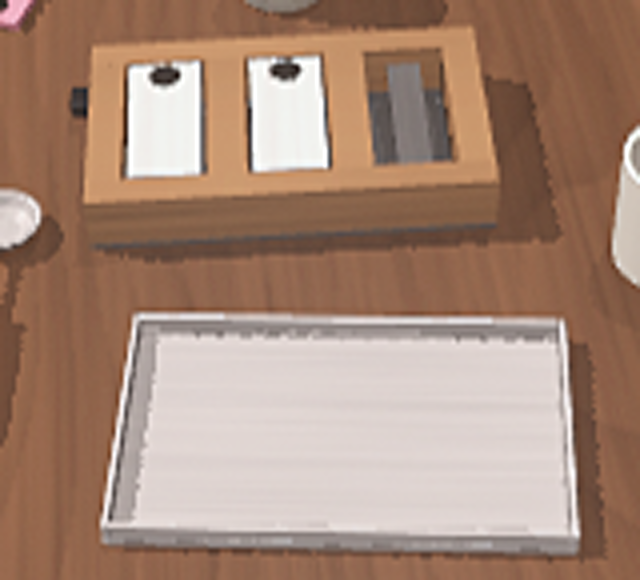

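View pics/s_box.png

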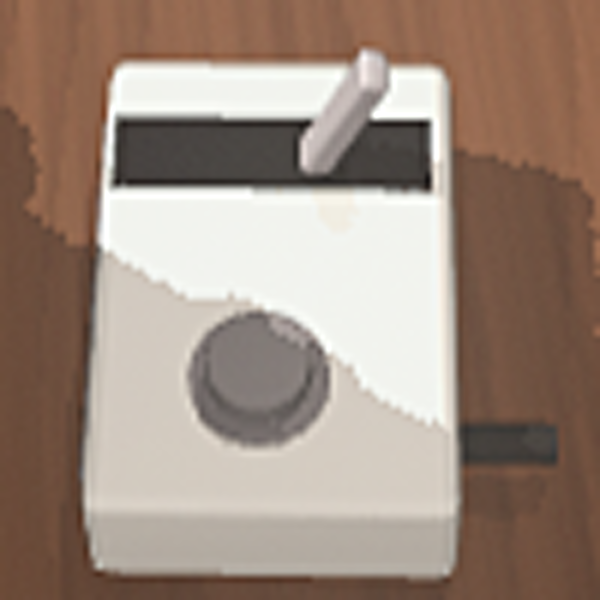

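```bash
cat >> h.py <<'E'
def cam(f):
    d=np.load('pics/'+f+'.npz'); return d['K'],d['eye'],R.from_quat(d['attitude']).as_matrix()
def ray(c,p):
    K,e,A=c; v=np.array([(p[0]-K[0,2])/K[0,0],-(p[1]-K[1,2])/K[1,1],-1.]); v=A@v; return e,v/np.linalg.norm(v)
def atz(c,p,z):
    e,v=ray(c,p); return e+v*(z-e[2])/v[2]
def tri(*cp):
    M=np.zeros((3,3));b=np.zeros(3);rs=[ray(c,p) for c,p in cp]
    for e,v in rs: P=np.eye(3)-np.outer(v,v);M+=P;b+=P@e
    x=np.linalg.solve(M,b); err=max(np.linalg.norm(np.cross(x-e,v)) for e,v in rs); return x,err
def proj(c,X):
    K,e,A=c; q=A.T@(np.asarray(X)-e); return np.array([K[0,0]*q[0]/-q[2]+K[0,2],K[1,1]*-q[1]/-q[2]+K[1,2]])
def uc(p,f,off): return (np.array(p)+.5)/f-.5+np.array(off)
E
cat > m.py <<'E'
from h import *
T=cam('top0');S=cam('side0')
tb=lambda p:uc(p,4,(180,180)); sb=lambda p:uc(p,4,(240,165)); tx=lambda p:uc(p,8,(390,215)); sx=lambda p:uc(p,6,(280,325))
for n,a,b in [('B+y+x',(67,38),(93,46)),]: pass
L=[('board +x+y',(67,38),(475,28)),('board +x-y',(324,52),(497,184)),('board -x-y',(298,480),(85,203)),('board -x+y',(38,464),(93,46)),
('dot1',(113,252),(286,70)),('dot0',(103,385),(165,75)),
('tray +x+y',(488,20),(563,319)),('tray +x-y',(743,60),(578,540)),('tray -x-y',(681,475),(102,533)),('tray -x+y',(424,436),(137,315))]
for n,a,b in L:
    x,e=tri((T,tb(a)),(S,sb(b))); print(n,x.round(4),round(e,4), atz(T,tb(a),.04 if 'tray' not in n else .016).round(4)[:2])
L=[('box +x+y',(142,100),(448,67)),('box +x-y',(638,165),(458,515)),('box -x-y',(598,525),(88,505)),('box -x+y',(95,462),(115,65)),('button',(485,340),(258,365)),('tip',(285,175),(374,62))]
for n,a,b in L:
    x,e=tri((T,tx(a)),(S,sx(b))); print(n,x.round(4),round(e,4), atz(T,tx(a),.05).round(4)[:2])
E
python3 m.py
```

```text
board +x+y [0.6931 0.3262 0.0358] 0.0003 [0.6921 0.3253]
board +x-y [0.6832 0.1683 0.0362] 0.0017 [0.6843 0.1678]
board -x-y [0.424  0.1804 0.0401] 0.0005 [0.4234 0.1804]
board -x+y [0.4322 0.3381 0.0388] 0.0 [0.4322 0.3378]
dot1 [0.5607 0.295  0.0386] 0.0003 [0.5609 0.2948]
dot0 [0.4798 0.2994 0.0396] 0.0003 [0.4801 0.2994]
tray +x+y [0.7071 0.0685 0.0148] 0.0018 [0.7087 0.0683]
tray +x-y [ 0.6837 -0.0909  0.0124] 0.0014 [ 0.6845 -0.0907]
tray -x-y [ 0.4267 -0.0529  0.0106] 0.0 [ 0.4269 -0.0526]
tray -x+y [0.4507 0.106  0.0132] 0.0008 [0.4499 0.1058]
box +x+y [ 0.6011 -0.1904  0.0429] 0.0004 [ 0.6007 -0.1893]
box +x-y [ 0.581  -0.3396  0.0481] 0.001 [ 0.5819 -0.3391]
box -x-y [ 0.4742 -0.3255  0.0509] 0.0011 [ 0.4732 -0.3258]
box -x+y [ 0.4923 -0.1758  0.0418] 0.001 [ 0.4913 -0.1746]
button [ 0.5282 -0.2911  0.0552] 0.0002 [ 0.5287 -0.2924]
tip [ 0.5729 -0.2222  0.1023] 0.0013 [ 0.5782 -0.2324]
```

```bash
cat >> h.py <<'E'
def Rt(yaw,tilt=0,sgn=1):
    # tool y down, tool z (jaw) along (cos,sin)*sgn ; tilt about the local x axis (board x): tool comes from +y side
    j=np.array([np.cos(yaw),np.sin(yaw),0])*sgn; y=np.array([0,0,-1.]); x=np.cross(y,j)
    M=np.stack([x,y,j],1)
    ax=np.array([np.cos(yaw),np.sin(yaw),0])
    return R.from_rotvec(-tilt*ax)*R.from_matrix(M)
def go(P,Rg):
    s=ctrl.get_state(); d=(np.array(P)-s['eef_pos'])*100; rv=np.degrees((Rg*R.from_quat(s['ee_rot']).inv()).as_rotvec())
    print('now',s['eef_pos'].round(4),'d cm',d.round(2),'rot deg',rv.round(1)); return d,rv
boardC=np.array([.558,.2528,.04]); byaw=-.049
trayC=np.array([.5675,.0077,0]); tyaw=-.145
boxC=np.array([.5368,-.2572,.05]); xyaw=-.127
def loc(C,yaw,p): c,s=np.cos(yaw),np.sin(yaw); return C+np.array([c*p[0]-s*p[1],s*p[0]+c*p[1],p[2]])
E
python3 - <<'E'
from h import *
print(R.from_quat(ctrl.get_state()['ee_rot']).as_matrix().round(3))
T=cam('top0');S=cam('side0')
print('button z.064',atz(T,uc((489,338),8,(390,215)),.064),tri((T,uc((489,338),8,(390,215))),(S,uc((258,360),6,(280,325)))))
for sg in (1,-1): go([.529,-.292,.13],Rt(xyaw,0,sg))
for n,p in [('dripper',(510,237)),('tin',(391,332)),('mug',(276,150)),('cup',(391,149)),('jar',(147,238)),('scoop',(246,322))]: print(n,atz(T,p,.07).round(3))
E
```

```text
[[-0.908 -0.001  0.419]
 [-0.419  0.001 -0.908]
 [ 0.    -1.    -0.001]]
button z.064 [ 0.52869557 -0.29021517  0.064     ] (array([ 0.5284888 , -0.29141948,  0.05900616]), np.float64(0.00041150824423463094))
now [ 0.2619 -0.5671  0.2452] d cm [ 26.71  27.51 -11.52] rot deg [-0.  -0.1 57.9]
now [ 0.2619 -0.5671  0.2452] d cm [ 26.71  27.51 -11.52] rot deg [-1.000e-01  0.000e+00 -1.221e+02]
dripper [ 0.576 -0.431  0.07 ]
tin [ 0.35  -0.146  0.07 ]
mug [0.783 0.129 0.07 ]
cup [ 0.787 -0.148  0.07 ]
jar [0.569 0.434 0.07 ]
scoop [0.372 0.196 0.07 ]
```

Call:
play_rows(
  targets=[
    {"dx": 3.33,"dy": 3.46,"wz": 7.2},
    {"dx": 3.33,"dy": 3.46,"wz": 7.2},
    {"dx": 3.33,"dy": 3.46,"wz": 7.2},
    {"dx": 3.33,"dy": 3.46,"wz": 7.2},
    {"dx": 3.33,"dy": 3.46,"wz": 7.2},
    {"dx": 3.33,"dy": 3.46,"wz": 7.2},
    {"dx": 3.33,"dy": 3.46,"wz": 7.2},
    {"dx": 3.33,"dy": 3.46,"wz": 7.2},
    {"dz": -2},
    {"dz": -2},
    {},
  ],
  hand=0,
  squeeze=30,
)

```text
invalid input
```

```bash
python3 - <<'E'
from h import *
s=snap('wrist','w1'); snap('side','s1')
go([.5287,-.2908,.13],Rt(xyaw)); print(ctrl.get_state()['joint_pos'].round(2))
print(proj(cam('w1'),[.5287,-.2908,.064]))
E
```

```text
now [ 0.262  -0.5672  0.2453] d cm [ 26.67  27.64 -11.53] rot deg [-0.  -0.  57.9]
[ 1.04  0.43  0.02  1.57 -0.01  1.13 -0.08]
[  55.64873032 -435.72894334]
```

View pics/w1.png

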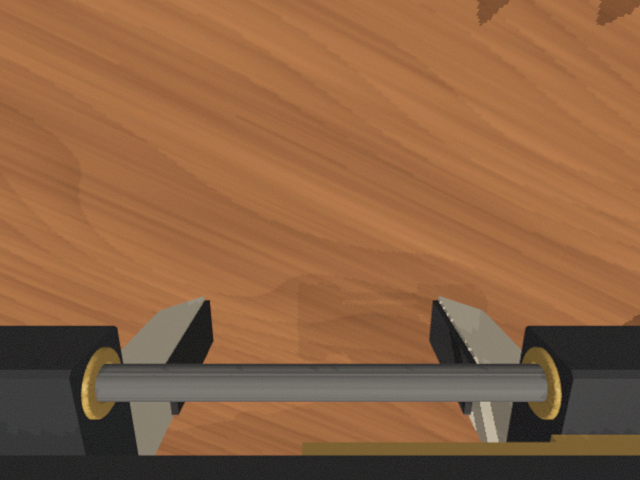

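View pics/s1.png

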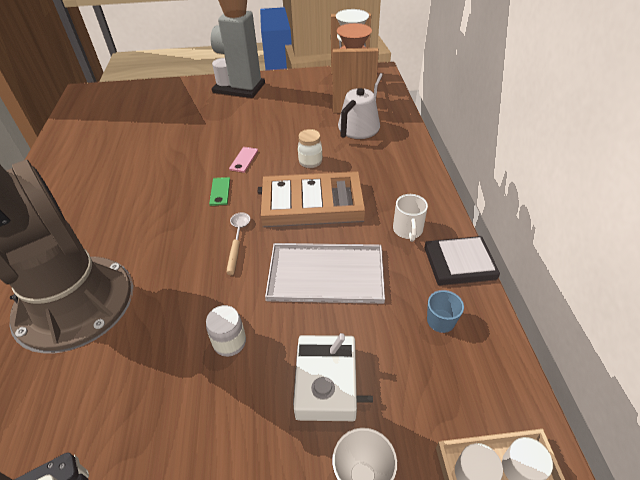

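The call was refused and nothing moved. I suspect every row needs all six numbers, so I'll send full rows.

Call:
play_rows(
  targets=[
    {"dx": 3.33,"dy": 3.46,"dz": 0,"wx": 0,"wy": 0,"wz": 7.2},
    {"dx": 3.33,"dy": 3.46,"dz": 0,"wx": 0,"wy": 0,"wz": 7.2},
    {"dx": 3.33,"dy": 3.46,"dz": 0,"wx": 0,"wy": 0,"wz": 7.2},
    {"dx": 3.33,"dy": 3.46,"dz": 0,"wx": 0,"wy": 0,"wz": 7.2},
    {"dx": 3.33,"dy": 3.46,"dz": 0,"wx": 0,"wy": 0,"wz": 7.2},
    {"dx": 3.33,"dy": 3.46,"dz": 0,"wx": 0,"wy": 0,"wz": 7.2},
    {"dx": 3.33,"dy": 3.46,"dz": 0,"wx": 0,"wy": 0,"wz": 7.2},
    {"dx": 3.33,"dy": 3.46,"dz": 0,"wx": 0,"wy": 0,"wz": 7.2},
    {"dx": 0,"dy": 0,"dz": -2,"wx": 0,"wy": 0,"wz": 0},
    {"dx": 0,"dy": 0,"dz": -2,"wx": 0,"wy": 0,"wz": 0},
    {"dx": 0,"dy": 0,"dz": 0,"wx": 0,"wy": 0,"wz": 0},
  ],
  hand=0,
  squeeze=30,
)

```text
time: 1.62
eef_pos: [0.5275, -0.2902, 0.2043]
ee_rot: [-0.466, 0.533, -0.531, 0.465]
contact_force: [-0.6, -0.3, 0.9]
gripper_width: 0.003
```

```bash
python3 - <<'E'
from h import *
s=snap('wrist','w2'); snap('side','s2')
go([.5287,-.2908,.13],Rt(xyaw)); print(ctrl.get_state()['joint_pos'].round(2))
print(proj(cam('w2'),[.5287,-.2908,.064]))
E
```

```text
now [ 0.5286 -0.2907  0.2062] d cm [ 0.01 -0.01 -7.62] rot deg [0.  0.  0.3]
[ 0.62  0.46 -0.29  1.66  0.15  1.05  0.15]
[321.37568558 237.63828753]
```

View pics/w2.png

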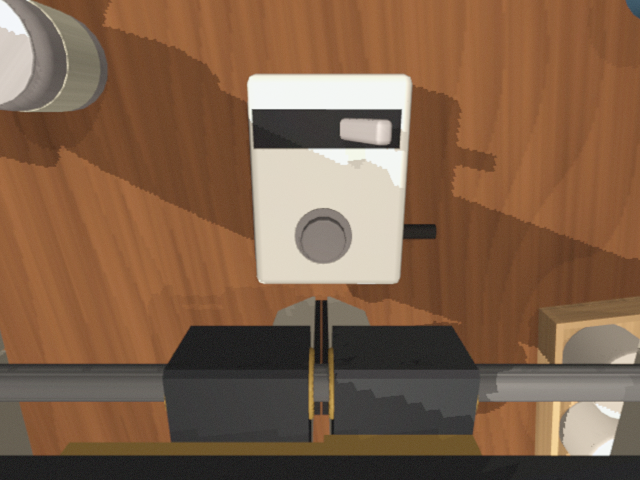

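View pics/s2.png

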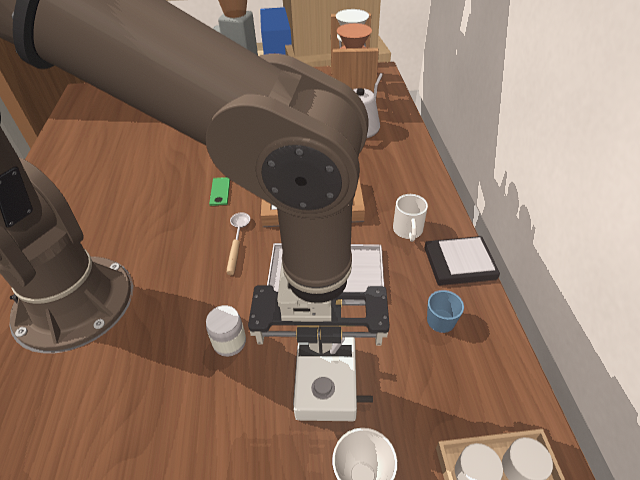

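Call:
play_rows(
  targets=[
    {"dx": 0,"dy": 0,"dz": -4,"wx": 0,"wy": 0,"wz": 0},
    {"dx": 0,"dy": 0,"dz": -4,"wx": 0,"wy": 0,"wz": 0},
    {"dx": 0,"dy": 0,"dz": -3.5,"wx": 0,"wy": 0,"wz": 0},
    {"dx": 0,"dy": 0,"dz": -0.5,"wx": 0,"wy": 0,"wz": 0},
    {"dx": 0,"dy": 0,"dz": -0.4,"wx": 0,"wy": 0,"wz": 0},
    {"dx": 0,"dy": 0,"dz": -0.3,"wx": 0,"wy": 0,"wz": 0},
    {"dx": 0,"dy": 0,"dz": -0.3,"wx": 0,"wy": 0,"wz": 0},
    {"dx": 0,"dy": 0,"dz": -0.1,"wx": 0,"wy": 0,"wz": 0},
    {"dx": 0,"dy": 0,"dz": 0,"wx": 0,"wy": 0,"wz": 0},
    {"dx": 0,"dy": 0,"dz": 0,"wx": 0,"wy": 0,"wz": 0},
  ],
)

```text
time: 2.98
eef_pos: [0.5295, -0.291, 0.0753]
ee_rot: [0.465, -0.531, 0.533, -0.466]
contact_force: [3.5, -0.7, 4.8]
gripper_width: 0.004
```

```bash
python3 - <<'E'
from h import *
s=snap('wrist','w3'); s=ctrl.get_state(); print(s['eef_pos'],s['contact_force'])
E
```

```text
[ 0.52948863 -0.29102564  0.07536407] [ 2.62096027 -1.62752153  4.9998988 ]
```

View pics/w3.png

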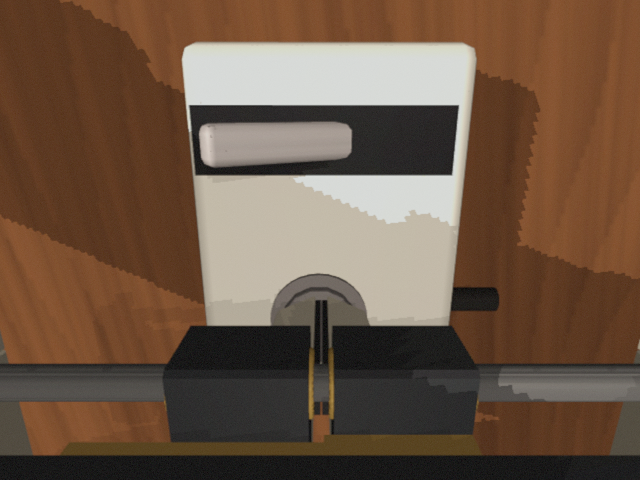

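The lever has dropped: in the wrist view it lies left, with its end at (205,145). Retreating and moving to view the board.

Call:
play_rows(
  targets=[
    {"dx": 0,"dy": 0,"dz": 4,"wx": 0,"wy": 0,"wz": 0},
    {"dx": 0,"dy": 0,"dz": 4,"wx": 0,"wy": 0,"wz": 0},
    {"dx": 0,"dy": 0,"dz": 5,"wx": 0,"wy": 0,"wz": 0},
    {"dx": 0,"dy": 5,"dz": 4,"wx": 0,"wy": 0,"wz": 0.5},
    {"dx": 0,"dy": 5,"dz": 0,"wx": 0,"wy": 0,"wz": 0.5},
    {"dx": 0,"dy": 5,"dz": 0,"wx": 0,"wy": 0,"wz": 0.5},
    {"dx": 0,"dy": 5,"dz": 0,"wx": 0,"wy": 0,"wz": 0.5},
    {"dx": 0,"dy": 5,"dz": 0,"wx": 0,"wy": 0,"wz": 0.5},
    {"dx": 0,"dy": 5,"dz": 0,"wx": 0,"wy": 0,"wz": 0.5},
    {"dx": 0,"dy": 5,"dz": 0,"wx": 0,"wy": 0,"wz": 0.5},
    {"dx": 0,"dy": 5,"dz": 0,"wx": 0,"wy": 0,"wz": 0.5},
    {"dx": 0,"dy": 5,"dz": 0,"wx": 0,"wy": 0,"wz": 0.5},
    {"dx": 0,"dy": 0,"dz": 0,"wx": 0,"wy": 0,"wz": 0},
    {"dx": 0,"dy": 0,"dz": 0,"wx": 0,"wy": 0,"wz": 0},
  ],
)

```text
time: 4.78
eef_pos: [0.5278, 0.1575, 0.243]
ee_rot: [-0.487, 0.513, -0.513, 0.486]
contact_force: [-0.9, -0.5, 0.2]
gripper_width: 0.005
```

```bash
python3 - <<'E'
from h import *
s=snap('wrist','w4'); 
c=cam('w4')
for p in [(-.13,.078,0),(.13,.078,0),(.13,-.078,0),(-.13,-.078,0),(-.08,.041,0),(0,.041,0)]:
    q=loc(boardC,byaw,p); print(p,q.round(4),proj(c,q).round(1))
go([.5,.25,.2],Rt(byaw)); print(ctrl.get_state()['joint_pos'].round(2))
E
```

```text
(-0.13, 0.078, 0) [0.432  0.3371 0.04  ] [171.1 -24.5]
(0.13, 0.078, 0) [0.6917 0.3243 0.04  ] [538.3 -26.5]
(0.13, -0.078, 0) [0.684  0.1685 0.04  ] [508.7 192.1]
(-0.13, -0.078, 0) [0.4243 0.1813 0.04  ] [192.8 193.3]
(-0.08, 0.041, 0) [0.4801 0.2977 0.04  ] [244.7  33. ]
(0, 0.041, 0) [0.56   0.2938 0.04  ] [353.4  32.5]
now [0.5282 0.1567 0.2432] d cm [-2.82  9.33 -4.32] rot deg [ 0.1 -0.1  0.4]
[-0.03  0.36 -0.48  1.73  0.19  1.1  -0.62]
```

View pics/w4.png

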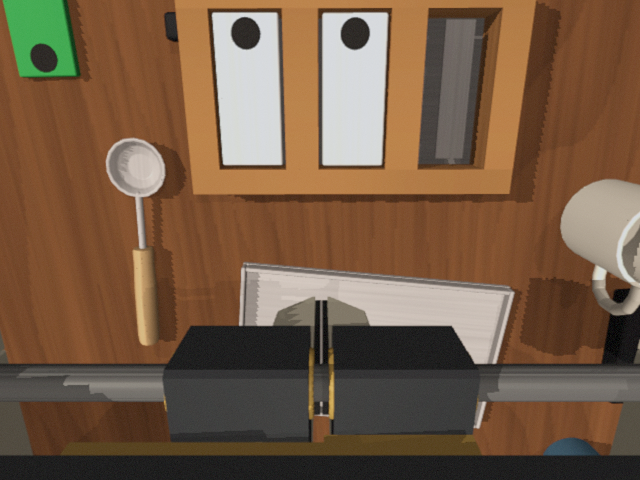

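Call:
play_rows(
  targets=[
    {"dx": -1.6,"dy": 4.7,"dz": -2,"wx": 0,"wy": 0,"wz": 0.2},
    {"dx": -1.6,"dy": 4.7,"dz": -3,"wx": 0,"wy": 0,"wz": 0.2},
    {"dx": -1.5,"dy": 4.7,"dz": -3,"wx": 0,"wy": 0,"wz": 0},
    {"dx": 0,"dy": 0.1,"dz": -4,"wx": 0,"wy": 0,"wz": 0},
    {"dx": 0,"dy": 0,"dz": -4,"wx": 0,"wy": 0,"wz": 0},
    {"dx": 0,"dy": 0,"dz": -1.5,"wx": 0,"wy": 0,"wz": 0},
    {"dx": 0,"dy": 0,"dz": 0,"wx": 0,"wy": 0,"wz": 0},
    {"dx": 0,"dy": 0,"dz": 0,"wx": 0,"wy": 0,"wz": 0},
  ],
)

```text
time: 5.82
eef_pos: [0.4825, 0.3004, 0.0703]
ee_rot: [0.487, -0.512, 0.512, -0.489]
contact_force: [-0.8, 0.5, -0.5]
gripper_width: 0.004
```

```bash
python3 - <<'E'
from h import *
s=snap('wrist','w5'); 
go([.481,.2985,.059],Rt(byaw)); print(ctrl.get_state()['contact_force'])
E
```

```text
now [0.4826 0.3006 0.0704] d cm [-0.16 -0.21 -1.14] rot deg [-0.1  0.1 -0.1]
[0.37126603 0.08601003 0.47899943]
```

View pics/w5.png

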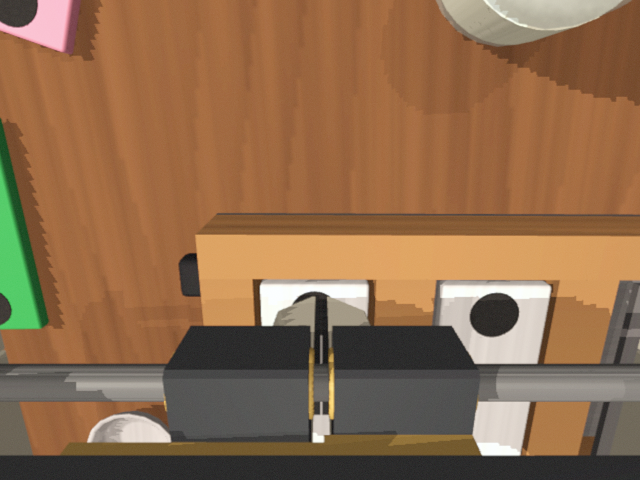

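Call:
play_rows(
  targets=[
    {"dx": -0.15,"dy": -0.1,"dz": -0.5,"wx": 0,"wy": 0,"wz": 0},
    {"dx": 0,"dy": 0,"dz": -0.5,"wx": 0,"wy": 0,"wz": 0},
    {"dx": 0,"dy": 0,"dz": -0.3,"wx": 0,"wy": 0,"wz": 0},
    {"dx": 0,"dy": 0,"dz": -0.3,"wx": 0,"wy": 0,"wz": 0},
    {"dx": 0,"dy": 0,"dz": -0.2,"wx": 0,"wy": 0,"wz": 0},
    {"dx": 0,"dy": 0,"dz": -0.2,"wx": 0,"wy": 0,"wz": 0},
    {"dx": 0,"dy": 0,"dz": 0,"wx": 0,"wy": 0,"wz": 0},
  ],
)

```text
time: 6.75
eef_pos: [0.4805, 0.3012, 0.0502]
ee_rot: [-0.487, 0.512, -0.511, 0.49]
contact_force: [-1.8, 2.2, 14.3]
gripper_width: 0.005
```

```bash
python3 - <<'E'
from h import *
s=snap('side','s6'); cv2.imwrite('pics/s6c.png',cv2.resize(cv2.imread('pics/s6.png')[150:270,220:400],None,fx=4,fy=4))
go([.481,.2985,.059],Rt(byaw)); print(ctrl.get_state()['contact_force'])
E
```

```text
now [0.4805 0.3012 0.0502] d cm [ 0.05 -0.27  0.88] rot deg [-0.2  0.1 -0.2]
[-1.60096959  2.44873098 14.11949685]
```

View pics/s6c.png

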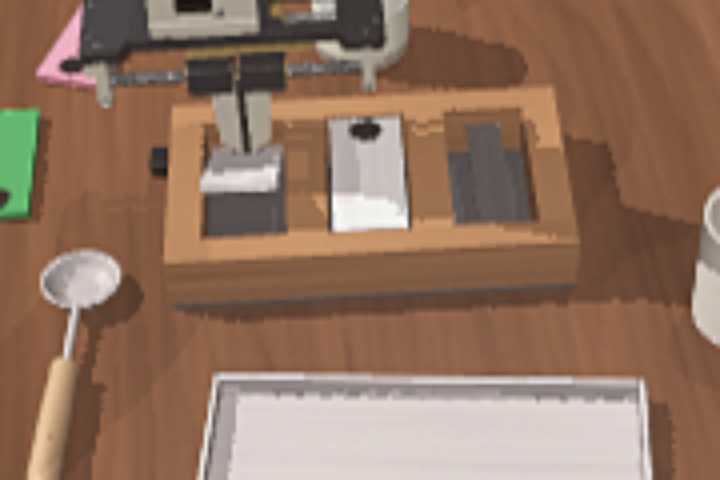

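Call:
play_rows(
  targets=[
    {"dx": 0,"dy": 0,"dz": 2,"wx": 0,"wy": 0,"wz": 0},
    {"dx": 0,"dy": -2,"dz": 4,"wx": 0,"wy": 0,"wz": 0},
    {"dx": 0,"dy": -4,"dz": 4,"wx": 0,"wy": 0,"wz": 0},
    {"dx": 0,"dy": -5,"dz": 3,"wx": 0,"wy": 0,"wz": 0},
    {"dx": 0,"dy": -2,"dz": 3,"wx": 0,"wy": 0,"wz": 0},
    {"dx": 0,"dy": 0,"dz": 0,"wx": 0,"wy": 0,"wz": 0},
    {"dx": 0,"dy": 0,"dz": 0,"wx": 0,"wy": 0,"wz": 0},
  ],
  hand=7,
)

```text
time: 7.68
eef_pos: [0.4797, 0.1696, 0.2083]
ee_rot: [-0.488, 0.512, -0.511, 0.488]
contact_force: [0.0, -0.7, -0.2]
gripper_width: 0.717
```

```bash
cat >> h.py <<'E'
def plate_pts(px,tilt=.5,slide=0):
    # returns world points of plate corners top, for plate tipped in pocket local x px
    o={}
    u=np.array([0,-np.cos(tilt),np.sin(tilt)]); n=np.array([0,np.sin(tilt),np.cos(tilt)])
    ax=np.array([px,.018,-.008])
    for k,(x,s) in {'-x-y':(-.024,-.055),'+x-y':(.024,-.055),'-x+y':(-.024,.055),'+x+y':(.024,.055),'dot':(0,.041)}.items():
        o[k]=loc(boardC,byaw,ax+(.018-s-slide)*u+.008*n+np.array([x,0,0]))
    return o
def grasp(px,s=-.02,off=.011,tilt=.5):
    u=np.array([0,-np.cos(tilt),np.sin(tilt)]); n=np.array([0,np.sin(tilt),np.cos(tilt)])
    return loc(boardC,byaw,np.array([px,.018,-.008])+(.018-s)*u+(.004+off)*n)
E
python3 - <<'E'
from h import *
s=snap('wrist','w7'); c=cam('w7')
for k,v in plate_pts(-.08).items(): print(k,v.round(4),proj(c,v).round(1))
print(grasp(-.08)); go(grasp(-.08),Rt(byaw,.5))
E
```

```text
-x-y [0.4521 0.2157 0.074 ] [273.1 173.2]
+x-y [0.5    0.2134 0.074 ] [347.1 173.4]
-x+y [0.4568 0.3121 0.0213] [276.9  23.3]
+x+y [0.5047 0.3098 0.0213] [345.7  23.5]
dot [0.4802 0.2987 0.028 ] [311.1  41.3]
[0.4776965  0.24857147 0.06338191]
now [0.4794 0.1699 0.2079] d cm [ -0.17   7.87 -14.45] rot deg [-28.6   1.3  -0.1]
```

View pics/w7.png

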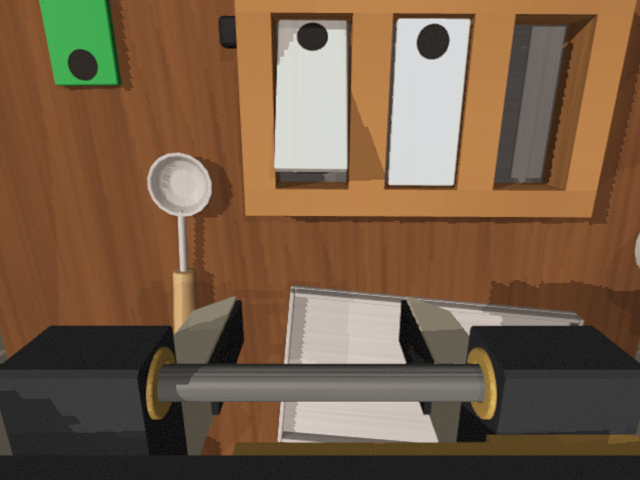

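Call:
play_rows(
  targets=[
    {"dx": -0.05,"dy": 3,"dz": 0,"wx": -9.5,"wy": 0.4,"wz": 0},
    {"dx": -0.05,"dy": 3,"dz": -2,"wx": -9.5,"wy": 0.4,"wz": 0},
    {"dx": -0.02,"dy": 3,"dz": -3,"wx": -9.6,"wy": 0.5,"wz": 0},
    {"dx": 0,"dy": 2.9,"dz": -2.4,"wx": 0,"wy": 0,"wz": 0},
    {"dx": 0,"dy": 0,"dz": 0,"wx": 0,"wy": 0,"wz": 0},
    {"dx": 0,"dy": 0,"dz": 0,"wx": 0,"wy": 0,"wz": 0},
  ],
)

```text
time: 8.48
eef_pos: [0.4786, 0.2879, 0.1343]
ee_rot: [0.6, -0.374, 0.617, -0.346]
contact_force: [-0.4, -0.4, -0.3]
gripper_width: 0.76
```

```bash
python3 - <<'E'
from h import *
snap('wrist','w8'); c=cam('w8')
for k,v in plate_pts(-.08,slide=.0).items(): print(k,v.round(4),proj(c,v).round(1))
go(grasp(-.08)+[0,.0015,0],Rt(byaw,.5)); print(ctrl.get_state()['joint_pos'].round(2))
E
```

```text
-x-y [0.4521 0.2157 0.074 ] [280.1 317.8]
+x-y [0.5    0.2134 0.074 ] [359.8 317.9]
-x+y [0.4568 0.3121 0.0213] [274.4 128.2]
+x+y [0.5047 0.3098 0.0213] [366.5 128.5]
dot [0.4802 0.2987 0.028 ] [320.4 155.7]
now [0.4791 0.2874 0.135 ] d cm [-0.14 -3.73 -7.17] rot deg [ 0.   0.1 -0.1]
[-0.58  0.69 -0.41  1.59  0.52  1.39 -1.22]
```

View pics/w8.png

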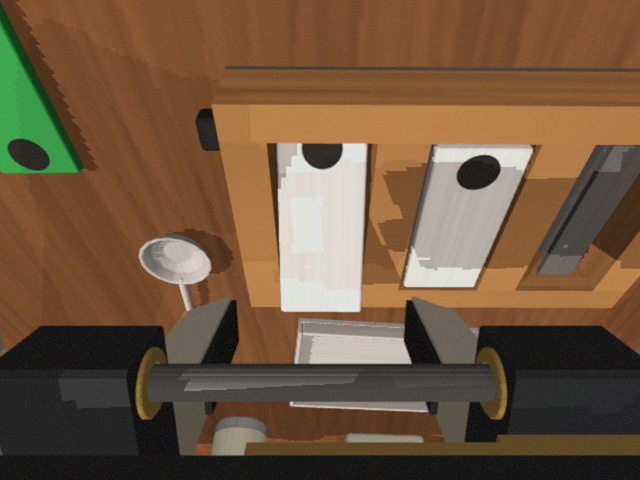

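Call:
play_rows(
  targets=[
    {"dx": -0.1,"dy": -1.1,"dz": -2.1,"wx": 0,"wy": 0,"wz": 0},
    {"dx": 0,"dy": -1.1,"dz": -2.1,"wx": 0,"wy": 0,"wz": 0},
    {"dx": 0,"dy": -1,"dz": -2,"wx": 0,"wy": 0,"wz": 0},
    {"dx": 0,"dy": -0.5,"dz": -1,"wx": 0,"wy": 0,"wz": 0},
    {"dx": 0,"dy": 0,"dz": 0,"wx": 0,"wy": 0,"wz": 0},
    {"dx": 0,"dy": 0,"dz": 0,"wx": 0,"wy": 0,"wz": 0},
  ],
)

```text
time: 9.28
eef_pos: [0.4782, 0.2518, 0.0637]
ee_rot: [0.599, -0.375, 0.617, -0.347]
contact_force: [-0.6, 0.8, -0.0]
gripper_width: 0.762
```

```bash
python3 - <<'E'
from h import *
snap('wrist','w9'); c=cam('w9')
go(grasp(-.08)+[0,.0015,0],Rt(byaw,.5)); print(ctrl.get_state()['contact_force'])
E
```

```text
now [0.4782 0.2519 0.0636] d cm [-0.05 -0.19 -0.02] rot deg [-0.1  0.1 -0.1]
[ 0.24162346  0.44358479 -0.09106595]
```

View pics/w9.png

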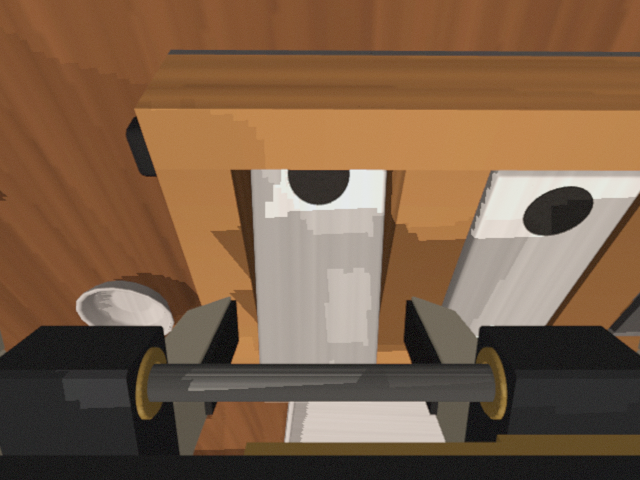

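Call:
play_rows(
  targets=[
    {"dx": 0,"dy": -0.1,"dz": 0,"wx": 0,"wy": 0,"wz": 0},
    {"dx": 0,"dy": 0,"dz": 0,"wx": 0,"wy": 0,"wz": 0},
    {"dx": 0,"dy": 0,"dz": 0,"wx": 0,"wy": 0,"wz": 0},
    {"dx": 0,"dy": 0,"dz": 0,"wx": 0,"wy": 0,"wz": 0},
    {"dx": 0,"dy": 0,"dz": 0,"wx": 0,"wy": 0,"wz": 0},
    {"dx": 0,"dy": 0,"dz": 0,"wx": 0,"wy": 0,"wz": 0},
    {"dx": 0,"dy": 0,"dz": 0,"wx": 0,"wy": 0,"wz": 0},
  ],
  hand=3.5,
  squeeze=40,
)

```text
time: 10.2
eef_pos: [0.4778, 0.2503, 0.0629]
ee_rot: [0.599, -0.375, 0.617, -0.347]
contact_force: [-0.3, 0.8, 1.7]
gripper_width: 0.515
```

```bash
python3 - <<'E'
from h import *
snap('wrist','w10'); s=ctrl.get_state(); print(s['gripper_width']*91.8,s['contact_force'])
E
```

```text
47.63889065180991 [-0.94856578  1.2812062   2.63073511]
```

View pics/w10.png

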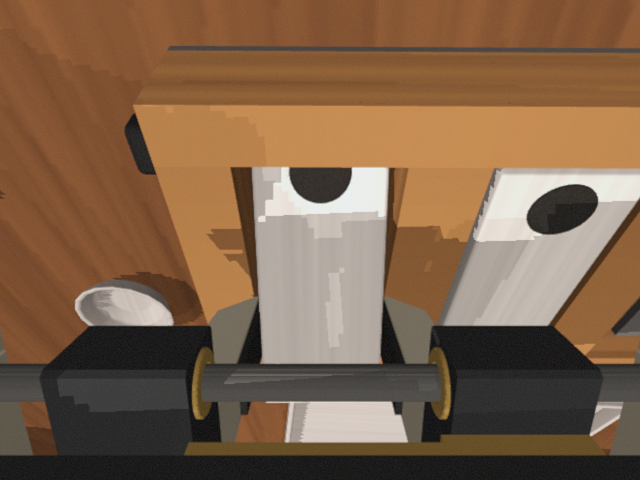

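Call:
play_rows(
  targets=[
    {"dx": 0,"dy": -0.2,"dz": 0.5,"wx": 0,"wy": 0,"wz": 0},
    {"dx": 0,"dy": -0.2,"dz": 1,"wx": 0,"wy": 0,"wz": 0},
    {"dx": 0,"dy": -0.2,"dz": 1.5,"wx": 0,"wy": 0,"wz": 0},
    {"dx": 0,"dy": -0.5,"dz": 2,"wx": 0,"wy": 0,"wz": 0},
    {"dx": 0,"dy": -1,"dz": 2,"wx": 0,"wy": 0,"wz": 0},
    {"dx": 0,"dy": -1,"dz": 0,"wx": 0,"wy": 0,"wz": 0},
    {"dx": 0,"dy": 0,"dz": 0,"wx": 0,"wy": 0,"wz": 0},
  ],
)

```text
time: 11.12
eef_pos: [0.4779, 0.2176, 0.1329]
ee_rot: [0.599, -0.375, 0.617, -0.346]
contact_force: [0.1, -0.3, -1.4]
gripper_width: 0.514
```

```bash
python3 - <<'E'
from h import *
snap('wrist','w11'); s=ctrl.get_state(); print(s['gripper_width']*91.8,s['contact_force'])
q=loc(trayC,tyaw,(-.06,0,.004)); print(q); go(q+[0,0,.1],Rt(tyaw,0))
E
```

```text
47.303903995538334 [-0.3181874   0.50862344 -1.31955043]
[0.50812965 0.01636955 0.004     ]
now [0.4777 0.2183 0.1325] d cm [  3.05 -20.19  -2.85] rot deg [28.5 -2.7 -5.5]
```

View pics/w11.png

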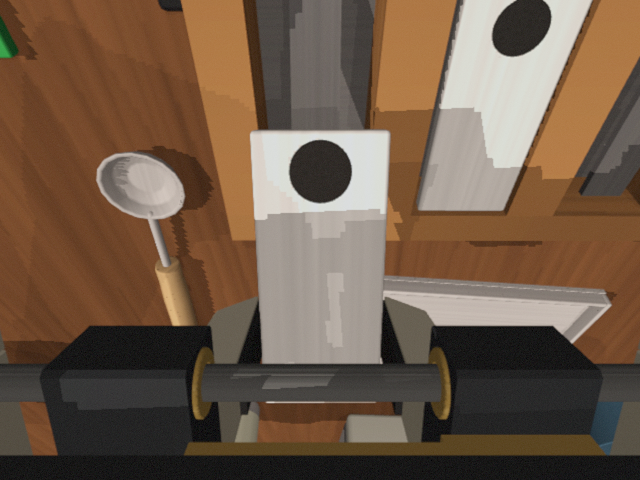

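```bash
cat >> h.py <<'E'
def intool(c,s,p,ahead):
    # intersect pixel ray with plane 'ahead' m in front of TCP; return tool frame coords
    M=R.from_quat(s['ee_rot']).as_matrix(); e,v=ray(c,p); e=M.T@(e-s['eef_pos']); v=M.T@v
    return e+v*(ahead-e[1])/v[1]
E
python3 - <<'E'
from h import *
s=ctrl.get_state();c=cam('w11')
for a in (.004,.007,.010):
  print(a,[intool(c,s,p,a).round(4) for p in [(320,171),(251,131),(389,131)]])
go(loc(trayC,tyaw,(-.06,-.024,.08)),Rt(tyaw,0))
E
```

```text
0.004 [array([-0.0632,  0.004 ,  0.0013]), array([-0.0762,  0.004 , -0.0214]), array([-0.0762,  0.004 ,  0.024 ])]
0.007 [array([-0.0628,  0.007 ,  0.0013]), array([-0.0761,  0.007 , -0.0218]), array([-0.0761,  0.007 ,  0.0245])]
0.01 [array([-0.0623,  0.01  ,  0.0013]), array([-0.076 ,  0.01  , -0.0223]), array([-0.076,  0.01 ,  0.025])]
now [0.4777 0.2183 0.1325] d cm [  2.7  -22.57  -5.25] rot deg [28.5 -2.7 -5.5]
```

Call:
play_rows(
  targets=[
    {"dx": 0.5,"dy": -3.7,"dz": 0,"wx": 9.5,"wy": -0.9,"wz": -1.8},
    {"dx": 0.5,"dy": -3.7,"dz": 0,"wx": 9.5,"wy": -0.9,"wz": -1.8},
    {"dx": 0.5,"dy": -3.7,"dz": 0,"wx": 9.5,"wy": -0.9,"wz": -1.9},
    {"dx": 0.5,"dy": -3.7,"dz": -1.5,"wx": 0,"wy": 0,"wz": 0},
    {"dx": 0.4,"dy": -3.7,"dz": -2,"wx": 0,"wy": 0,"wz": 0},
    {"dx": 0.3,"dy": -3.8,"dz": -1.7,"wx": 0,"wy": 0,"wz": 0},
    {"dx": 0,"dy": 0,"dz": 0,"wx": 0,"wy": 0,"wz": 0},
    {"dx": 0,"dy": 0,"dz": 0,"wx": 0,"wy": 0,"wz": 0},
  ],
)

```text
time: 12.18
eef_pos: [0.5036, 0.0014, 0.08]
ee_rot: [0.469, -0.53, 0.537, -0.458]
contact_force: [0.7, 1.5, -0.5]
gripper_width: 0.512
```

```bash
python3 - <<'E'
from h import *
snap('wrist','w12'); s=ctrl.get_state(); print(s['gripper_width']*91.8,s['contact_force'])
go(loc(trayC,tyaw,(-.06,-.021,.03)),Rt(tyaw,0))
c=cam('w12')
for q in [(-.13,.08,.016),(.13,.08,.016),(-.06,.056,.004)]: print(proj(c,loc(trayC,tyaw,q)).round(1))
snap('side','s12')
E
```

```text
47.41637105149588 [-0.82735467  1.33284302 -0.36016226]
now [0.5039 0.002  0.0803] d cm [ 0.12 -0.64 -5.03] rot deg [ 1.  -0.3 -0.3]
[168.2  79. ]
[750.2  82.5]
[324.1 133.5]
```

View pics/w12.png

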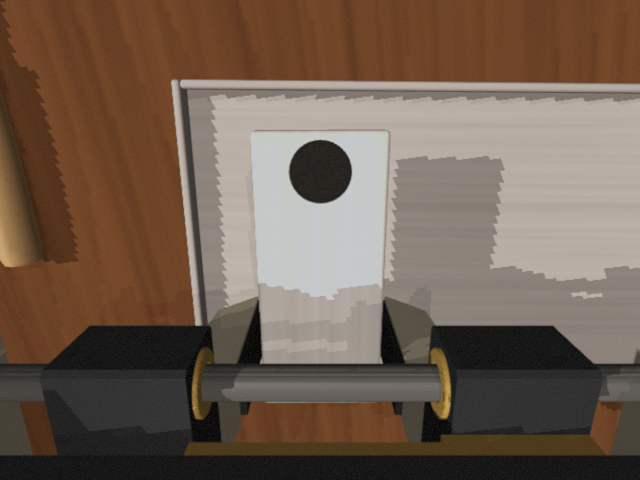

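View pics/s12.png

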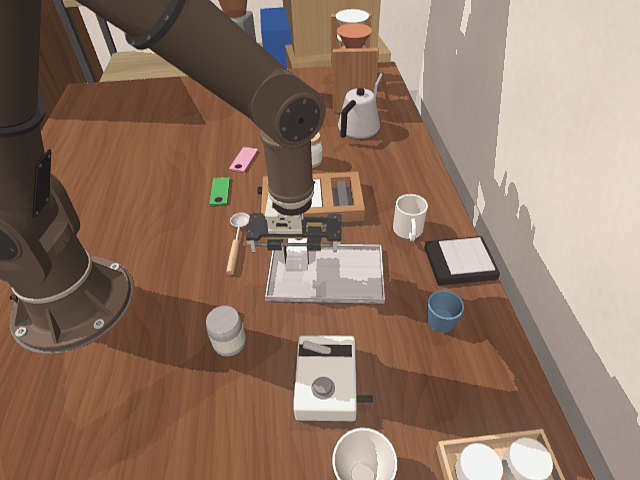

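Call:
play_rows(
  targets=[
    {"dx": 0.3,"dy": -0.6,"dz": -1.5,"wx": 1,"wy": -0.3,"wz": -0.3},
    {"dx": 0,"dy": 0,"dz": -2,"wx": 0,"wy": 0,"wz": 0},
    {"dx": 0,"dy": 0,"dz": -1,"wx": 0,"wy": 0,"wz": 0},
    {"dx": 0,"dy": 0,"dz": -0.5,"wx": 0,"wy": 0,"wz": 0},
    {"dx": 0,"dy": 0,"dz": -0.2,"wx": 0,"wy": 0,"wz": 0},
    {"dx": 0,"dy": 0,"dz": 0,"wx": 0,"wy": 0,"wz": 0},
    {"dx": 0,"dy": 0,"dz": 0,"wx": 0,"wy": 0,"wz": 0},
  ],
)

```text
time: 13.15
eef_pos: [0.5071, -0.0053, 0.0287]
ee_rot: [0.462, -0.535, 0.536, -0.462]
contact_force: [0.7, -0.4, -0.8]
gripper_width: 0.513
```

```bash
python3 - <<'E'
from h import *
s=ctrl.get_state(); print(s['gripper_width']*91.8,s['contact_force'])
go(loc(trayC,tyaw,(-.06,-.021,.025)),Rt(tyaw,0))
E
```

```text
47.088094485318216 [ 0.703143   -0.41884433 -0.78206359]
now [ 0.5071 -0.0053  0.0287] d cm [-0.2   0.09 -0.37] rot deg [0.1 0.  0. ]
```

Call:
play_rows(
  targets=[
    {"dx": 0,"dy": 0,"dz": -0.2,"wx": 0,"wy": 0,"wz": 0},
    {"dx": 0,"dy": 0,"dz": -0.2,"wx": 0,"wy": 0,"wz": 0},
    {"dx": 0,"dy": 0,"dz": 0,"wx": 0,"wy": 0,"wz": 0},
  ],
)

```text
time: 13.52
eef_pos: [0.5067, -0.0053, 0.0241]
ee_rot: [0.463, -0.535, 0.535, -0.462]
contact_force: [0.2, 0.7, -0.8]
gripper_width: 0.516
```

```bash
python3 - <<'E'
from h import *
s=ctrl.get_state(); print(s['gripper_width']*91.8,s['contact_force'],s['eef_pos'])
E
```

```text
47.36084892114886 [ 0.19325743  0.73140187 -0.7893183 ] [ 0.50667518 -0.00533758  0.02413616]
```

Call:
play_rows(
  targets=[
    {"dx": 0,"dy": 0,"dz": 0,"wx": 0,"wy": 0,"wz": 0},
    {"dx": 0,"dy": 0,"dz": 0,"wx": 0,"wy": 0,"wz": 0},
    {"dx": 0,"dy": 0,"dz": 0,"wx": 0,"wy": 0,"wz": 0},
    {"dx": 0,"dy": 0,"dz": 1,"wx": 0,"wy": 0,"wz": 0},
    {"dx": 0,"dy": 0,"dz": 2,"wx": 0,"wy": 0,"wz": 0},
    {"dx": 0,"dy": 0,"dz": 4,"wx": 0,"wy": 0,"wz": 0},
    {"dx": 0,"dy": 0,"dz": 5,"wx": 0,"wy": 0,"wz": 0},
    {"dx": 0,"dy": 0,"dz": 0,"wx": 0,"wy": 0,"wz": 0},
  ],
  hand=6.2,
)

```text
time: 14.52
eef_pos: [0.5092, -0.0048, 0.1485]
ee_rot: [0.461, -0.533, 0.537, -0.464]
contact_force: [0.1, -0.6, 0.5]
gripper_width: 0.675
```

```bash
python3 - <<'E'
from h import *
snap('wrist','w13');snap('side','s13')
go(loc(boardC,byaw,(-.08,-.045,.15)),Rt(byaw,0))
E
```

```text
now [ 0.507  -0.0055  0.1451] d cm [-3.11 21.72  4.49] rot deg [0.1 0.1 5.6]
```

View pics/w13.png

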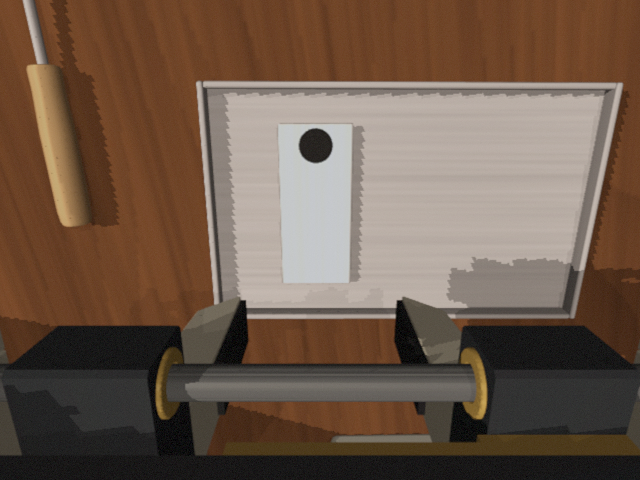

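View pics/s13.png

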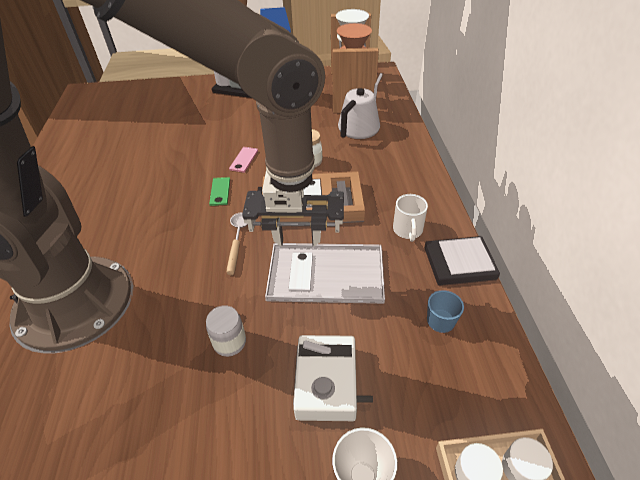

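Plate 0 lies flat in the tray at (316,203) in the wrist view, clear of the rim. Next I press rocker 0 level.

Call:
play_rows(
  targets=[
    {"dx": -0.6,"dy": 4.4,"dz": 0,"wx": 0,"wy": 0,"wz": 1.1},
    {"dx": -0.6,"dy": 4.4,"dz": 0,"wx": 0,"wy": 0,"wz": 1.1},
    {"dx": -0.6,"dy": 4.4,"dz": 0,"wx": 0,"wy": 0,"wz": 1.1},
    {"dx": -0.6,"dy": 4.4,"dz": 0,"wx": 0,"wy": 0,"wz": 1.1},
    {"dx": -0.6,"dy": 4.4,"dz": 0,"wx": 0,"wy": 0,"wz": 1.2},
    {"dx": 0,"dy": 0,"dz": -2,"wx": 0,"wy": 0,"wz": 0},
    {"dx": 0,"dy": 0,"dz": 0,"wx": 0,"wy": 0,"wz": 0},
    {"dx": 0,"dy": 0,"dz": 0,"wx": 0,"wy": 0,"wz": 0},
  ],
  hand=0,
)

```text
time: 15.62
eef_pos: [0.4767, 0.2139, 0.1241]
ee_rot: [0.488, -0.512, 0.512, -0.487]
contact_force: [-0.1, -0.1, -0.1]
gripper_width: 0.004
```

```bash
python3 - <<'E'
from h import *
snap('wrist','w14');snap('side','s14'); cv2.imwrite('pics/s14c.png',cv2.resize(cv2.imread('pics/s14.png')[150:270,220:400],None,fx=4,fy=4))
go(loc(boardC,byaw,(-.08,-.042,.0105)),Rt(byaw,0))
E
```

```text
now [0.4772 0.2141 0.1246] d cm [-0.12  0.07 -7.41] rot deg [0.1 0.  0. ]
```

View pics/w14.png

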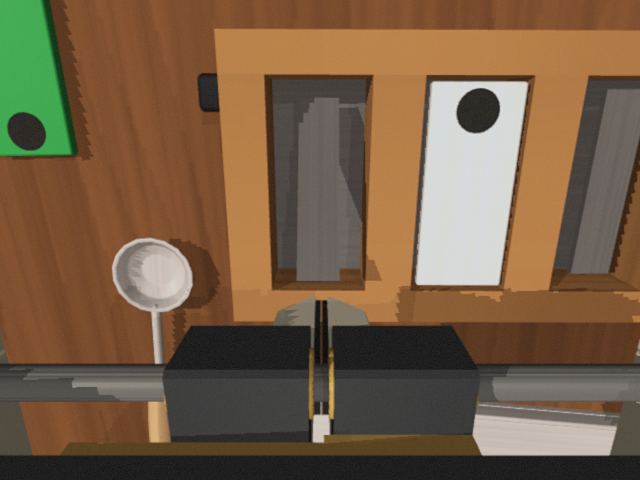

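View pics/s14c.png

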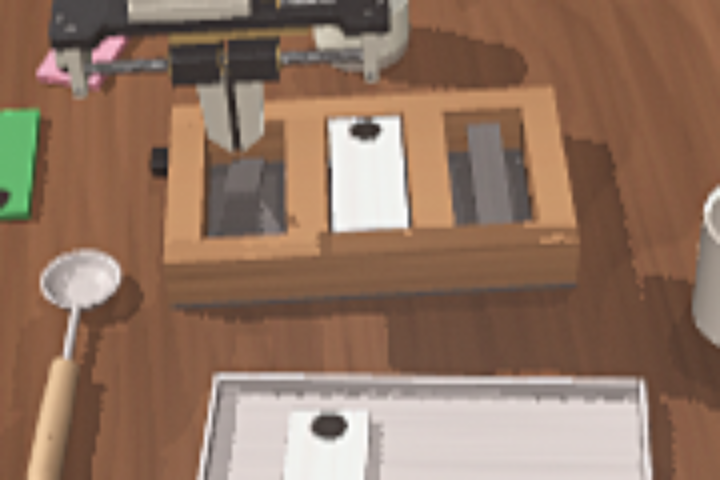

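Call:
play_rows(
  targets=[
    {"dx": -0.1,"dy": 0.1,"dz": -3,"wx": 0,"wy": 0,"wz": 0},
    {"dx": 0,"dy": 0,"dz": -1.5,"wx": 0,"wy": 0,"wz": 0},
    {"dx": 0,"dy": 0,"dz": -1,"wx": 0,"wy": 0,"wz": 0},
    {"dx": 0,"dy": 0,"dz": -1,"wx": 0,"wy": 0,"wz": 0},
    {"dx": 0,"dy": 0,"dz": -0.5,"wx": 0,"wy": 0,"wz": 0},
    {"dx": 0,"dy": 0,"dz": -0.4,"wx": 0,"wy": 0,"wz": 0},
    {"dx": 0,"dy": 0,"dz": -0.1,"wx": 0,"wy": 0,"wz": 0},
    {"dx": 0,"dy": 0,"dz": 0,"wx": 0,"wy": 0,"wz": 0},
    {"dx": 0,"dy": 0,"dz": 0,"wx": 0,"wy": 0,"wz": 0},
  ],
)

```text
time: 16.85
eef_pos: [0.4763, 0.2159, 0.0509]
ee_rot: [0.488, -0.511, 0.513, -0.488]
contact_force: [-4.6, -4.2, 20.8]
gripper_width: 0.003
```

```bash
python3 - <<'E'
from h import *
go(loc(boardC,byaw,(-.08,-.042,.0105)),Rt(byaw,0)); print(ctrl.get_state()['contact_force'])
E
```

```text
now [0.4763 0.2159 0.0509] d cm [-0.02 -0.11 -0.04] rot deg [ 0.1  0.1 -0.1]
[-4.63604791 -4.21541986 20.82788072]
```

Call:
play_rows(
  targets=[
    {"dx": 0,"dy": 0,"dz": 2,"wx": 0,"wy": 0,"wz": 0},
    {"dx": 0,"dy": 0,"dz": 5,"wx": 0,"wy": 0,"wz": 0},
    {"dx": 4.2,"dy": 4,"dz": 0,"wx": 0,"wy": 0,"wz": 0},
    {"dx": 4.2,"dy": 4,"dz": -2,"wx": 0,"wy": 0,"wz": 0},
    {"dx": 0,"dy": 0,"dz": -2,"wx": 0,"wy": 0,"wz": 0},
    {"dx": 0,"dy": 0,"dz": 0,"wx": 0,"wy": 0,"wz": 0},
    {"dx": 0,"dy": 0,"dz": 0,"wx": 0,"wy": 0,"wz": 0},
  ],
)

```text
time: 17.73
eef_pos: [0.5593, 0.295, 0.0798]
ee_rot: [0.488, -0.511, 0.512, -0.487]
contact_force: [0.1, 0.7, 0.9]
gripper_width: 0.004
```

```bash
python3 - <<'E'
from h import *
snap('wrist','w15');snap('side','s15'); cv2.imwrite('pics/s15c.png',cv2.resize(cv2.imread('pics/s15.png')[150:310,220:400],None,fx=3.5,fy=3.5))
go([.561,.2965,.059],Rt(byaw,0)); print(ctrl.get_state()['contact_force'])
E
```

```text
now [0.5598 0.2952 0.0804] d cm [ 0.12  0.13 -2.14] rot deg [ 0.1  0.1 -0. ]
[ 0.12366763 -0.63105947 -0.33006233]
```

View pics/w15.png

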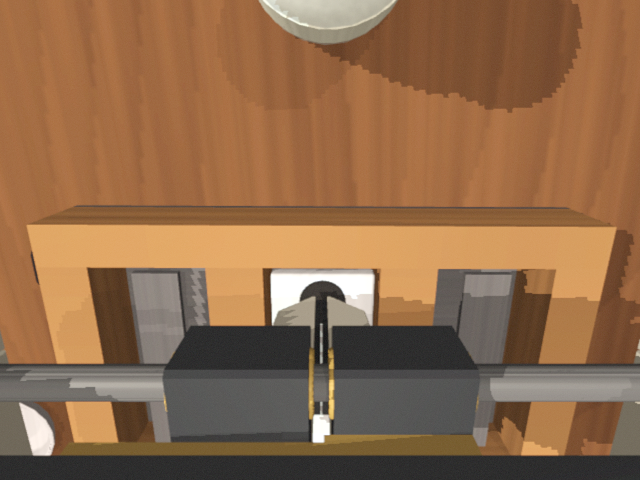

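View pics/s15c.png

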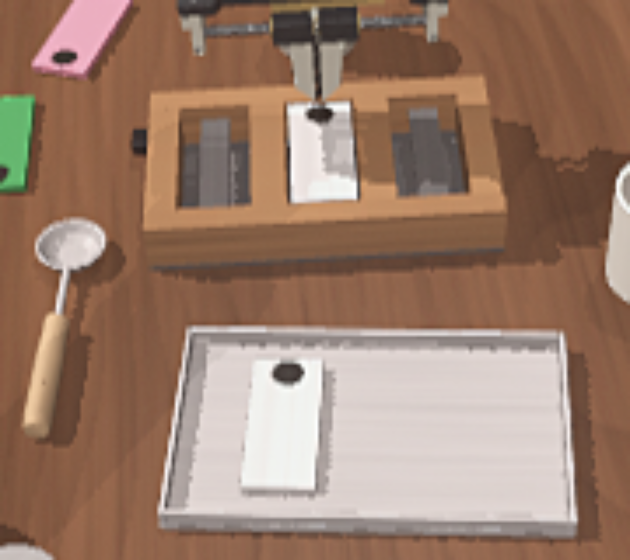

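Rocker 0 looks level, the same as the empty pocket's. Pressing dot 1.

Call:
play_rows(
  targets=[
    {"dx": 0.05,"dy": 0.2,"dz": -1.5,"wx": 0,"wy": 0,"wz": 0},
    {"dx": 0,"dy": 0,"dz": -0.5,"wx": 0,"wy": 0,"wz": 0},
    {"dx": 0,"dy": 0,"dz": -0.3,"wx": 0,"wy": 0,"wz": 0},
    {"dx": 0,"dy": 0,"dz": -0.3,"wx": 0,"wy": 0,"wz": 0},
    {"dx": 0,"dy": 0,"dz": -0.2,"wx": 0,"wy": 0,"wz": 0},
    {"dx": 0,"dy": 0,"dz": -0.2,"wx": 0,"wy": 0,"wz": 0},
    {"dx": 0,"dy": 0,"dz": 0,"wx": 0,"wy": 0,"wz": 0},
    {"dx": 0,"dy": 0,"dz": 0,"wx": 0,"wy": 0,"wz": 0},
  ],
)

```text
time: 18.82
eef_pos: [0.5601, 0.2989, 0.0498]
ee_rot: [0.488, -0.512, 0.512, -0.488]
contact_force: [-3.1, 2.1, 5.1]
gripper_width: 0.002
```

```bash
python3 - <<'E'
from h import *
go([.561,.2965,.05],Rt(byaw,0)); print(ctrl.get_state()['contact_force'])
E
```

```text
now [0.5601 0.2989 0.0498] d cm [ 0.09 -0.24  0.02] rot deg [-0.   0.  -0.1]
[-3.05238765  2.10460295  5.07745908]
```

Call:
play_rows(
  targets=[
    {"dx": 0,"dy": 0,"dz": -0.2,"wx": 0,"wy": 0,"wz": 0},
    {"dx": 0,"dy": 0,"dz": 0,"wx": 0,"wy": 0,"wz": 0},
  ],
)

```text
time: 19.08
eef_pos: [0.5607, 0.2996, 0.0489]
ee_rot: [0.487, -0.511, 0.512, -0.489]
contact_force: [-2.8, 1.2, 13.7]
gripper_width: 0.004
```

```bash
python3 - <<'E'
from h import *
go([.561,.2965,.05],Rt(byaw,0)); print(ctrl.get_state()['contact_force'])
E
```

```text
now [0.5607 0.2996 0.0489] d cm [ 0.03 -0.31  0.11] rot deg [-0.1  0.1 -0.1]
[-2.81616347  1.18417689 13.66485587]
```

Stop reached at 13.7 N. Retreating to the same viewing offset as for plate 0.

Call:
play_rows(
  targets=[
    {"dx": 0,"dy": 0,"dz": 2,"wx": 0,"wy": 0,"wz": 0},
    {"dx": 0,"dy": -2,"dz": 4,"wx": 0,"wy": 0,"wz": 0},
    {"dx": 0,"dy": -4,"dz": 4,"wx": 0,"wy": 0,"wz": 0},
    {"dx": 0,"dy": -5,"dz": 3,"wx": 0,"wy": 0,"wz": 0},
    {"dx": 0,"dy": -2,"dz": 3,"wx": 0,"wy": 0,"wz": 0},
    {"dx": 0,"dy": 0,"dz": 0,"wx": 0,"wy": 0,"wz": 0},
    {"dx": 0,"dy": 0,"dz": 0,"wx": 0,"wy": 0,"wz": 0},
  ],
  hand=7,
)

```text
time: 19.95
eef_pos: [0.5599, 0.1681, 0.2072]
ee_rot: [0.488, -0.512, 0.512, -0.488]
contact_force: [-0.6, 0.3, -0.4]
gripper_width: 0.717
```

```bash
python3 - <<'E'
from h import *
s=snap('wrist','w16'); c=cam('w16')
for k,v in plate_pts(0).items(): print(k,v.round(4),proj(c,v).round(1))
print(grasp(0)); go(grasp(0),Rt(byaw,.5))
E
```

```text
-x-y [0.532  0.2118 0.074 ] [272.5 177. ]
+x-y [0.5799 0.2094 0.074 ] [346.6 177.2]
-x+y [0.5367 0.3082 0.0213] [276.2  26.6]
+x+y [0.5846 0.3059 0.0213] [345.1  26.7]
dot [0.5601 0.2948 0.028 ] [310.5  44.6]
[0.55760048 0.24465304 0.06338191]
now [0.5597 0.1684 0.2067] d cm [ -0.21   7.63 -14.34] rot deg [-28.6   1.3  -0.1]
```

View pics/w16.png

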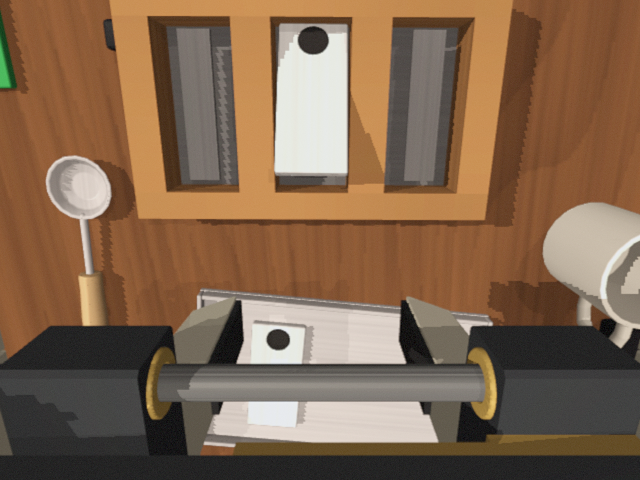

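Call:
play_rows(
  targets=[
    {"dx": -0.05,"dy": 3,"dz": 0,"wx": -9.5,"wy": 0.4,"wz": 0},
    {"dx": -0.05,"dy": 3,"dz": -2,"wx": -9.5,"wy": 0.4,"wz": 0},
    {"dx": -0.05,"dy": 3,"dz": -3,"wx": -9.6,"wy": 0.5,"wz": 0},
    {"dx": 0,"dy": 2.6,"dz": -2.3,"wx": 0,"wy": 0,"wz": 0},
    {"dx": 0,"dy": 0,"dz": 0,"wx": 0,"wy": 0,"wz": 0},
    {"dx": 0,"dy": 0,"dz": 0,"wx": 0,"wy": 0,"wz": 0},
  ],
)

```text
time: 20.75
eef_pos: [0.5588, 0.2832, 0.1342]
ee_rot: [0.599, -0.374, 0.617, -0.346]
contact_force: [0.5, -0.2, -0.6]
gripper_width: 0.765
```

```bash
python3 - <<'E'
from h import *
snap('wrist','w17'); c=cam('w17')
for k,v in plate_pts(0,slide=.003).items(): print(k,v.round(4),proj(c,v).round(1))
go([.5582,.2462,.0634],Rt(byaw,.5)); print(ctrl.get_state()['joint_pos'].round(2))
E
```

```text
-x-y [0.5321 0.2144 0.0726] [279.2 312.7]
+x-y [0.58   0.2121 0.0726] [359.3 312.8]
-x+y [0.5368 0.3108 0.0198] [273. 121.]
+x+y [0.5848 0.3085 0.0198] [365.8 121.1]
dot [0.5602 0.2974 0.0266] [319.4 148.7]
now [0.5594 0.2826 0.1349] d cm [-0.12 -3.64 -7.15] rot deg [ 0.1  0.1 -0. ]
[-0.51  0.77 -0.42  1.42  0.58  1.46 -1.13]
```

View pics/w17.png

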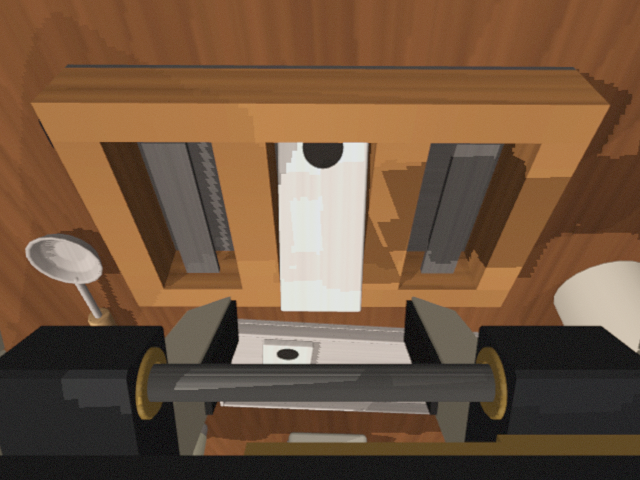

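The plate matches the prediction to 2 px. Descending along its normal and closing.

Call:
play_rows(
  targets=[
    {"dx": -0.1,"dy": -1.1,"dz": -2.1,"wx": 0,"wy": 0,"wz": 0},
    {"dx": 0,"dy": -1.1,"dz": -2.1,"wx": 0,"wy": 0,"wz": 0},
    {"dx": 0,"dy": -1,"dz": -2,"wx": 0,"wy": 0,"wz": 0},
    {"dx": 0,"dy": -0.5,"dz": -1,"wx": 0,"wy": 0,"wz": 0},
    {"dx": 0,"dy": 0,"dz": 0,"wx": 0,"wy": 0,"wz": 0},
    {"dx": 0,"dy": 0,"dz": 0,"wx": 0,"wy": 0,"wz": 0},
  ],
)

```text
time: 21.55
eef_pos: [0.5583, 0.2473, 0.0634]
ee_rot: [0.599, -0.375, 0.617, -0.347]
contact_force: [0.8, -0.1, -0.5]
gripper_width: 0.762
```

Call:
play_rows(
  targets=[
    {"dx": 0,"dy": -0.1,"dz": 0,"wx": 0,"wy": 0,"wz": 0},
    {"dx": 0,"dy": 0,"dz": 0,"wx": 0,"wy": 0,"wz": 0},
    {"dx": 0,"dy": 0,"dz": 0,"wx": 0,"wy": 0,"wz": 0},
    {"dx": 0,"dy": 0,"dz": 0,"wx": 0,"wy": 0,"wz": 0},
    {"dx": 0,"dy": 0,"dz": 0,"wx": 0,"wy": 0,"wz": 0},
    {"dx": 0,"dy": 0,"dz": 0,"wx": 0,"wy": 0,"wz": 0},
    {"dx": 0,"dy": 0,"dz": 0,"wx": 0,"wy": 0,"wz": 0},
  ],
  hand=3.5,
  squeeze=40,
)

```text
time: 22.42
eef_pos: [0.5579, 0.2459, 0.0624]
ee_rot: [0.599, -0.375, 0.617, -0.346]
contact_force: [-0.6, 0.8, 2.4]
gripper_width: 0.515
```

```bash
python3 - <<'E'
from h import *
snap('wrist','w18'); s=ctrl.get_state(); print(s['gripper_width']*91.8,s['contact_force'])
E
```

```text
47.23541265967902 [0.34090596 0.78102738 2.8773002 ]
```

View pics/w18.png

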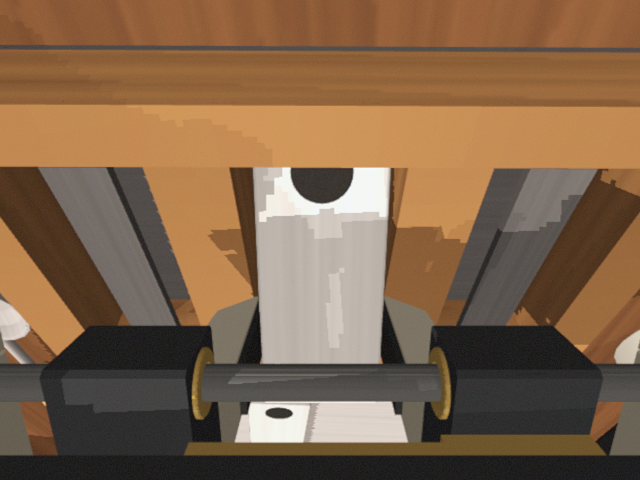

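Call:
play_rows(
  targets=[
    {"dx": 0,"dy": -0.2,"dz": 0.5,"wx": 0,"wy": 0,"wz": 0},
    {"dx": 0,"dy": -0.2,"dz": 1,"wx": 0,"wy": 0,"wz": 0},
    {"dx": 0,"dy": -0.2,"dz": 1.5,"wx": 0,"wy": 0,"wz": 0},
    {"dx": 0,"dy": -0.5,"dz": 2,"wx": 0,"wy": 0,"wz": 0},
    {"dx": 0,"dy": -1,"dz": 2,"wx": 0,"wy": 0,"wz": 0},
    {"dx": 0,"dy": -1,"dz": 0,"wx": 0,"wy": 0,"wz": 0},
    {"dx": 0,"dy": 0,"dz": 0,"wx": 0,"wy": 0,"wz": 0},
  ],
)

```text
time: 23.35
eef_pos: [0.558, 0.2129, 0.1324]
ee_rot: [0.599, -0.375, 0.618, -0.345]
contact_force: [-0.3, 0.7, -1.6]
gripper_width: 0.517
```

```bash
python3 - <<'E'
from h import *
snap('wrist','w19'); s=ctrl.get_state(); print(s['gripper_width']*91.8,s['contact_force'])
go(loc(trayC,tyaw,(.055,-.021,.08)),Rt(tyaw,0))
c=cam('w13'); 
print('plate0 corners tray local', [ (R.from_rotvec([0,0,-tyaw]).as_matrix()@(atz(c,p,.012)-trayC)).round(4) for p in [(279,124),(352,123),(350,283),(283,284)]],
 'tray', [ (R.from_rotvec([0,0,-tyaw]).as_matrix()@(atz(c,p,.016)-trayC)).round(4) for p in [(198,83),(621,85),(576,317),(214,317)]])
E
```

```text
47.338500525038974 [ 0.79408267  0.16635429 -2.325351  ]
now [0.5577 0.2137 0.132 ] d cm [  6.12 -23.47  -5.2 ] rot deg [28.6 -2.7 -5.4]
plate0 corners tray local [array([-0.08  ,  0.0547,  0.012 ]), array([-0.0339,  0.0553,  0.012 ]), array([-0.0328, -0.0539,  0.012 ]), array([-0.0805, -0.0545,  0.012 ])] tray [array([-0.1277,  0.0786,  0.016 ]), array([0.129 , 0.0776, 0.016 ]), array([ 0.1311, -0.0794,  0.016 ]), array([-0.1304, -0.0783,  0.016 ])]
```

View pics/w19.png

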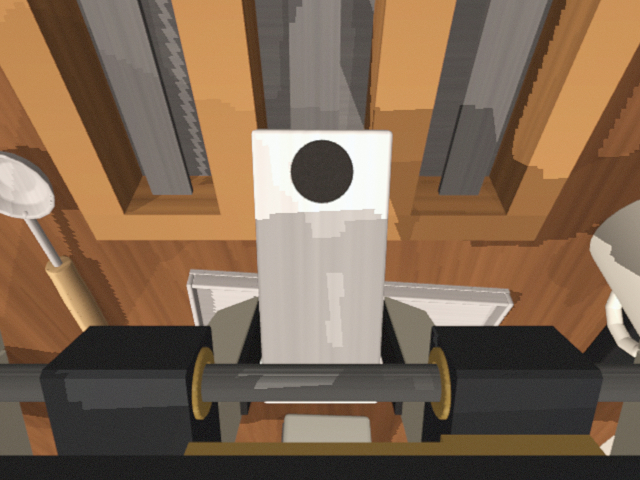

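Call:
play_rows(
  targets=[
    {"dx": 1,"dy": -3.9,"dz": 0,"wx": 9.5,"wy": -0.9,"wz": -1.8},
    {"dx": 1,"dy": -3.9,"dz": 0,"wx": 9.5,"wy": -0.9,"wz": -1.8},
    {"dx": 1,"dy": -3.9,"dz": 0,"wx": 9.6,"wy": -0.9,"wz": -1.8},
    {"dx": 1,"dy": -3.9,"dz": -1.5,"wx": 0,"wy": 0,"wz": 0},
    {"dx": 1,"dy": -3.9,"dz": -2,"wx": 0,"wy": 0,"wz": 0},
    {"dx": 1.1,"dy": -4,"dz": -1.7,"wx": 0,"wy": 0,"wz": 0},
    {"dx": 0,"dy": 0,"dz": 0,"wx": 0,"wy": 0,"wz": 0},
    {"dx": 0,"dy": 0,"dz": 0,"wx": 0,"wy": 0,"wz": 0},
  ],
)

```text
time: 24.4
eef_pos: [0.6178, -0.0174, 0.0795]
ee_rot: [0.466, -0.533, 0.535, -0.461]
contact_force: [0.6, -0.5, -1.4]
gripper_width: 0.516
```

```bash
python3 - <<'E'
from h import *
snap('wrist','w20'); s=ctrl.get_state(); print(s['gripper_width']*91.8,s['contact_force'])
go(loc(trayC,tyaw,(.055,-.021,.0245)),Rt(tyaw,0))
E
```

```text
47.20130749183074 [ 0.50091435 -0.42381781 -1.32151108]
now [ 0.618  -0.0166  0.0799] d cm [ 0.09 -0.44 -5.54] rot deg [ 0.4 -0.1 -0.3]
```

View pics/w20.png

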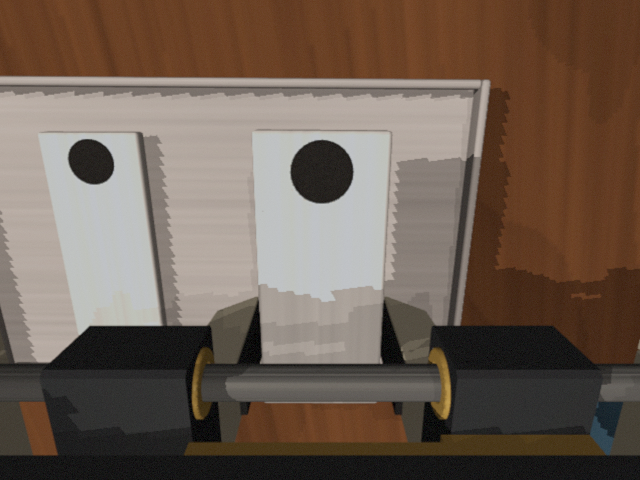

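Call:
play_rows(
  targets=[
    {"dx": 0.1,"dy": -0.4,"dz": -1.5,"wx": 0.4,"wy": -0.1,"wz": -0.3},
    {"dx": 0,"dy": 0,"dz": -2,"wx": 0,"wy": 0,"wz": 0},
    {"dx": 0,"dy": 0,"dz": -1,"wx": 0,"wy": 0,"wz": 0},
    {"dx": 0,"dy": 0,"dz": -0.5,"wx": 0,"wy": 0,"wz": 0},
    {"dx": 0,"dy": 0,"dz": -0.3,"wx": 0,"wy": 0,"wz": 0},
    {"dx": 0,"dy": 0,"dz": -0.2,"wx": 0,"wy": 0,"wz": 0},
    {"dx": 0,"dy": 0,"dz": 0,"wx": 0,"wy": 0,"wz": 0},
    {"dx": 0,"dy": 0,"dz": 0,"wx": 0,"wy": 0,"wz": 0},
  ],
)

```text
time: 25.45
eef_pos: [0.6194, -0.0223, 0.0254]
ee_rot: [0.462, -0.535, 0.536, -0.462]
contact_force: [0.1, 0.1, -2.0]
gripper_width: 0.516
```

```bash
python3 - <<'E'
from h import *
s=ctrl.get_state(); print(s['gripper_width']*91.8,s['contact_force'])
go(loc(trayC,tyaw,(.055,-.021,.0245)),Rt(tyaw,0))
E
```

```text
47.346093126955786 [ 0.10269113  0.14966002 -2.02569821]
now [ 0.6194 -0.0223  0.0254] d cm [-0.05  0.12 -0.09] rot deg [0.  0.  0.1]
```

Call:
play_rows(
  targets=[
    {"dx": 0,"dy": 0,"dz": -0.1,"wx": 0,"wy": 0,"wz": 0},
    {"dx": 0,"dy": 0,"dz": 0,"wx": 0,"wy": 0,"wz": 0},
    {"dx": 0,"dy": 0,"dz": 0,"wx": 0,"wy": 0,"wz": 0},
    {"dx": 0,"dy": 0,"dz": 0,"wx": 0,"wy": 0,"wz": 0},
    {"dx": 0,"dy": 0,"dz": 1,"wx": 0,"wy": 0,"wz": 0},
    {"dx": 0,"dy": 0,"dz": 2,"wx": 0,"wy": 0,"wz": 0},
    {"dx": 0,"dy": 0,"dz": 4,"wx": 0,"wy": 0,"wz": 0},
    {"dx": 0,"dy": 0,"dz": 5,"wx": 0,"wy": 0,"wz": 0},
    {"dx": 0,"dy": 0,"dz": 0,"wx": 0,"wy": 0,"wz": 0},
  ],
  hand=6.2,
)

```text
time: 26.58
eef_pos: [0.6221, -0.0214, 0.1499]
ee_rot: [0.46, -0.533, 0.538, -0.464]
contact_force: [-0.1, 0.3, 0.3]
gripper_width: 0.675
```

```bash
python3 - <<'E'
from h import *
snap('wrist','w21')
go(loc(boardC,byaw,(0,-.042,.0105)),Rt(byaw,0))
E
```

```text
now [ 0.6207 -0.022   0.1474] d cm [-6.47 23.29 -9.69] rot deg [0.  0.3 5.6]
```

View pics/w21.png

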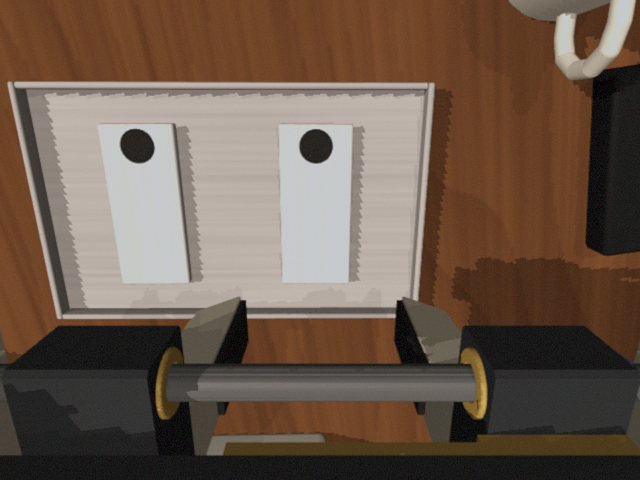

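Both plates lie flat side by side at (145,203) and (316,203). Now pressing rocker 1 level.

Call:
play_rows(
  targets=[
    {"dx": -1.3,"dy": 4.7,"dz": 0,"wx": 0,"wy": 0,"wz": 1.1},
    {"dx": -1.3,"dy": 4.7,"dz": 0,"wx": 0,"wy": 0,"wz": 1.1},
    {"dx": -1.3,"dy": 4.7,"dz": 0,"wx": 0,"wy": 0,"wz": 1.1},
    {"dx": -1.3,"dy": 4.7,"dz": 0,"wx": 0,"wy": 0,"wz": 1.1},
    {"dx": -1.3,"dy": 4.6,"dz": 0,"wx": 0,"wy": 0.3,"wz": 1.2},
    {"dx": 0,"dy": 0,"dz": -2,"wx": 0,"wy": 0,"wz": 0},
    {"dx": 0,"dy": 0,"dz": 0,"wx": 0,"wy": 0,"wz": 0},
    {"dx": 0,"dy": 0,"dz": 0,"wx": 0,"wy": 0,"wz": 0},
  ],
  hand=0,
)

```text
time: 27.62
eef_pos: [0.5544, 0.2108, 0.1241]
ee_rot: [-0.489, 0.513, -0.512, 0.485]
contact_force: [0.3, 0.6, -0.2]
gripper_width: 0.005
```

```bash
python3 - <<'E'
from h import *
snap('wrist','w22')
go(loc(boardC,byaw,(0,-.042,.0105)),Rt(byaw,0))
E
```

```text
now [0.5546 0.2109 0.1244] d cm [ 0.13 -0.01 -7.39] rot deg [ 0.1 -0.3  0.1]
```

View pics/w22.png

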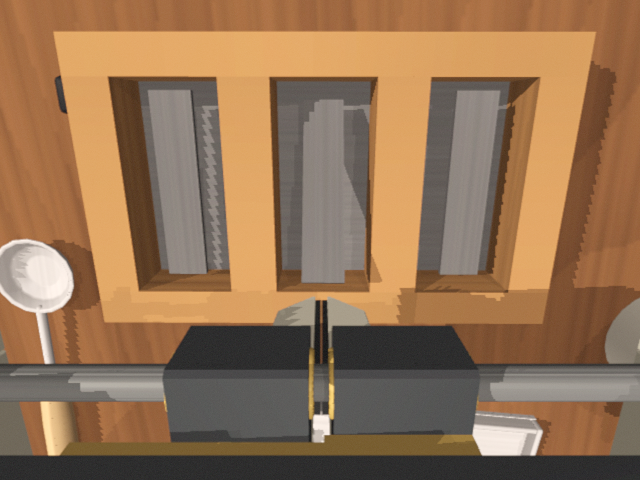

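Call:
play_rows(
  targets=[
    {"dx": 0.1,"dy": 0.1,"dz": -3,"wx": 0,"wy": 0,"wz": 0},
    {"dx": 0,"dy": 0,"dz": -1.5,"wx": 0,"wy": 0,"wz": 0},
    {"dx": 0,"dy": 0,"dz": -1,"wx": 0,"wy": 0,"wz": 0},
    {"dx": 0,"dy": 0,"dz": -1,"wx": 0,"wy": 0,"wz": 0},
    {"dx": 0,"dy": 0,"dz": -0.5,"wx": 0,"wy": 0,"wz": 0},
    {"dx": 0,"dy": 0,"dz": -0.4,"wx": 0,"wy": 0,"wz": 0},
    {"dx": 0,"dy": 0,"dz": -0.1,"wx": 0,"wy": 0,"wz": 0},
    {"dx": 0,"dy": 0,"dz": 0,"wx": 0,"wy": 0,"wz": 0},
    {"dx": 0,"dy": 0,"dz": 0,"wx": 0,"wy": 0,"wz": 0},
  ],
)

```text
time: 28.8
eef_pos: [0.5556, 0.2129, 0.051]
ee_rot: [-0.489, 0.513, -0.512, 0.486]
contact_force: [-5.2, -4.0, 19.9]
gripper_width: 0.003
```

Call:
play_rows(
  targets=[
    {"dx": 0,"dy": 0,"dz": 2,"wx": 0,"wy": 0,"wz": 0},
    {"dx": 0,"dy": 0,"dz": 6,"wx": 0,"wy": 0,"wz": 0},
    {"dx": 0,"dy": -5,"dz": 6,"wx": 0,"wy": 0,"wz": 0},
    {"dx": 0,"dy": -5,"dz": 0,"wx": 0,"wy": 0,"wz": 0},
    {"dx": 0,"dy": 0,"dz": 0,"wx": 0,"wy": 0,"wz": 0},
    {"dx": 0,"dy": 0,"dz": 0,"wx": 0,"wy": 0,"wz": 0},
  ],
)

```text
time: 29.55
eef_pos: [0.5552, 0.1233, 0.1777]
ee_rot: [-0.489, 0.513, -0.511, 0.486]
contact_force: [0.5, 0.6, 0.3]
gripper_width: 0.002
```

```bash
python3 - <<'E'
from h import *
snap('wrist','w23');snap('side','s23')
hinge=np.array([.5526,-.2194,.044])
c=cam('w3')
for q in (0,1.4):
  for L in (.052,.06): print(q,L,loc(hinge,xyaw,(L*np.sin(.35-q),0,L*np.cos(.35-q))).round(4), proj(c,loc(hinge,xyaw,(L*np.sin(.35-q),0,L*np.cos(.35-q)))).round(1), proj(cam('s23'),loc(hinge,xyaw,(L*np.sin(.35-q),0,L*np.cos(.35-q)))).round(1))
jy=xyaw+np.pi/2
print('jaw along box y:');
for sg in (1,-1): go(loc(hinge,xyaw,(-.045,0,.1)),Rt(jy,0,sg))
print(ctrl.get_state()['joint_pos'].round(2))
E
```

```text
0 0.052 [ 0.5703 -0.2217  0.0928] [427.1 145.5] [341.1 337.5]
0 0.06 [ 0.573  -0.222   0.1004] [444.3 147.8] [342.7 335.3]
1.4 0.052 [ 0.5079 -0.2137  0.0699] [222.5 141.1] [307.1 344. ]
1.4 0.06 [ 0.501  -0.2128  0.0739] [198.5 142. ] [303.3 342.9]
jaw along box y:
now [0.555  0.1243 0.1773] d cm [ -4.7  -33.8   -3.33] rot deg [ 0.2 -0.2 85.5]
now [0.555  0.1243 0.1773] d cm [ -4.7  -33.8   -3.33] rot deg [ -0.2  -0.2 -94.5]
[ 0.14  0.49 -0.63  1.75  0.33  1.01 -0.67]
```

View pics/w23.png

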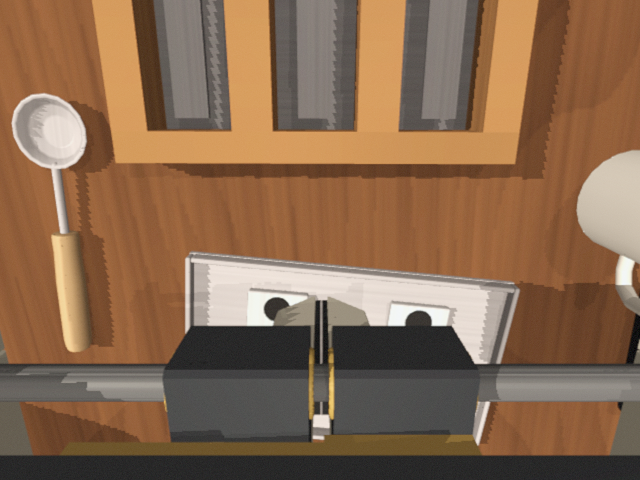

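View pics/s23.png

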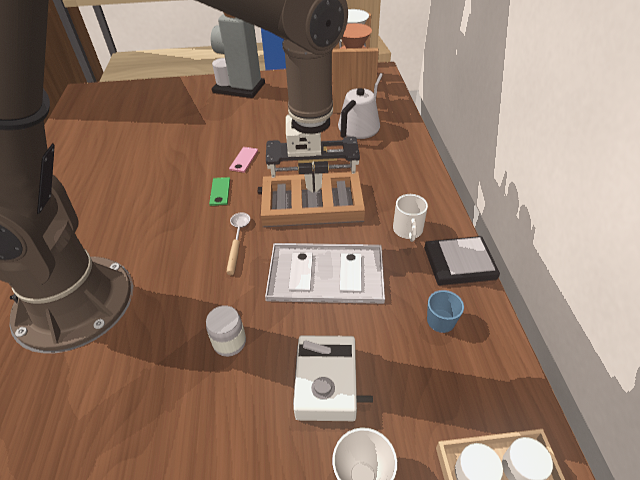

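All three rockers are level and both plates lie in the tray. The lever is still down at (315,346) in the side view. Next I turn the jaws along the box's y and go above the lever.

Call:
play_rows(
  targets=[
    {"dx": -0.52,"dy": -3.75,"dz": 0,"wx": 0,"wy": 0,"wz": 9.5},
    {"dx": -0.52,"dy": -3.75,"dz": 0,"wx": 0,"wy": 0,"wz": 9.5},
    {"dx": -0.52,"dy": -3.75,"dz": 0,"wx": 0,"wy": 0,"wz": 9.5},
    {"dx": -0.52,"dy": -3.75,"dz": 0,"wx": 0,"wy": 0,"wz": 9.5},
    {"dx": -0.52,"dy": -3.75,"dz": 0,"wx": 0,"wy": 0,"wz": 9.5},
    {"dx": -0.52,"dy": -3.75,"dz": 0,"wx": 0,"wy": 0,"wz": 9.5},
    {"dx": -0.52,"dy": -3.75,"dz": 0,"wx": 0,"wy": 0,"wz": 9.5},
    {"dx": -0.52,"dy": -3.75,"dz": 0,"wx": 0,"wy": 0,"wz": 9.5},
    {"dx": -0.52,"dy": -3.75,"dz": 0,"wx": 0,"wy": 0,"wz": 9.5},
    {"dx": 0,"dy": 0,"dz": 0,"wx": 0,"wy": 0,"wz": 0},
    {"dx": 0,"dy": 0,"dz": 0,"wx": 0,"wy": 0,"wz": 0},
  ],
  hand=4,
)

```text
time: 31.02
eef_pos: [0.5089, -0.2132, 0.1771]
ee_rot: [0.707, -0.045, 0.046, -0.704]
contact_force: [0.8, 0.1, -0.1]
gripper_width: 0.431
```

```bash
python3 - <<'E'
from h import *
snap('wrist','w24')
hinge=np.array([.5526,-.2194,.044])
c=cam('w24')
for q in (1.4,):
  for L in (0,.052,.06): p=loc(hinge,xyaw,(L*np.sin(.35-q),0,L*np.cos(.35-q))); print(L,p.round(4),proj(c,p).round(1))
go(loc(hinge,xyaw,(-.0451,0,.0329)),Rt(xyaw+np.pi/2)); print(ctrl.get_state()['joint_pos'].round(2))
E
```

```text
0 [ 0.5526 -0.2194  0.044 ] [321.1 297.9]
0.052 [ 0.5079 -0.2137  0.0699] [320.9 249.1]
0.06 [ 0.501  -0.2128  0.0739] [320.9 240.3]
now [ 0.509  -0.2129  0.1772] d cm [ -0.11  -0.08 -10.03] rot deg [0.2 0.1 0. ]
[ 0.97  0.58 -0.98  1.79  0.55  1.08  1.24]
```

View pics/w24.png

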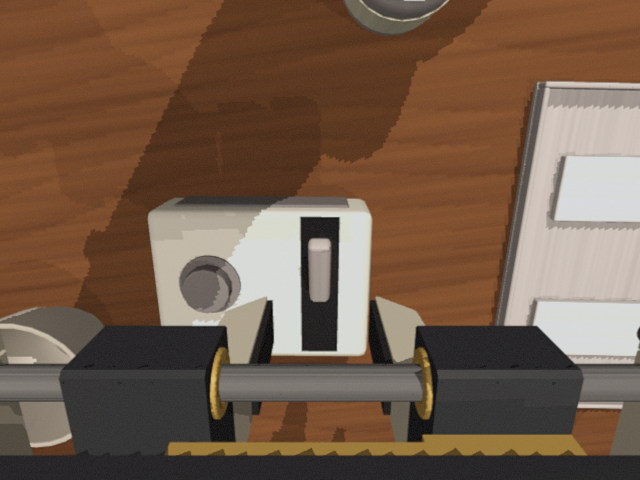

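Call:
play_rows(
  targets=[
    {"dx": -0.1,"dy": -0.15,"dz": -3,"wx": 0,"wy": 0,"wz": 0},
    {"dx": 0,"dy": 0,"dz": -3,"wx": 0,"wy": 0,"wz": 0},
    {"dx": 0,"dy": 0,"dz": -2.5,"wx": 0,"wy": 0,"wz": 0},
    {"dx": 0,"dy": 0,"dz": -1,"wx": 0,"wy": 0,"wz": 0},
    {"dx": 0,"dy": 0,"dz": -0.4,"wx": 0,"wy": 0,"wz": 0},
    {"dx": 0,"dy": 0,"dz": 0,"wx": 0,"wy": 0,"wz": 0},
    {"dx": 0,"dy": 0,"dz": 0,"wx": 0,"wy": 0,"wz": 0},
  ],
)

```text
time: 31.95
eef_pos: [0.508, -0.2163, 0.0789]
ee_rot: [0.708, -0.045, 0.046, -0.704]
contact_force: [0.6, 0.1, 1.0]
gripper_width: 0.437
```

Call:
play_rows(
  targets=[
    {"dx": 0,"dy": 0,"dz": 0,"wx": 0,"wy": 0,"wz": 0},
    {"dx": 0,"dy": 0,"dz": 0,"wx": 0,"wy": 0,"wz": 0},
    {"dx": 0,"dy": 0,"dz": 0,"wx": 0,"wy": 0,"wz": 0},
    {"dx": 0,"dy": 0,"dz": 0,"wx": 0,"wy": 0,"wz": 0},
    {"dx": 0,"dy": 0,"dz": 0,"wx": 0,"wy": 0,"wz": 0},
  ],
  hand=1,
  squeeze=12,
)

```text
time: 32.58
eef_pos: [0.5076, -0.2146, 0.0782]
ee_rot: [0.707, -0.044, 0.045, -0.705]
contact_force: [0.4, 5.6, 0.9]
gripper_width: 0.151
```

```bash
python3 - <<'E'
from h import *
snap('wrist','w25'); snap('top','t25')
s=ctrl.get_state(); print(s['gripper_width']*91.8,s['contact_force'],s['eef_pos'])
c,sn=np.cos(xyaw),np.sin(xyaw)
g=None
for q in (1.4,1.2,1.0,.8,.6,.4,.2,.05):
    p=np.array([52*np.sin(.35-q)*c,52*np.sin(.35-q)*sn,52*np.cos(.35-q)])/10
    if g is not None: print(q,(p-g).round(2))
    g=p
E
```

```text
13.880819616178655 [0.25861295 5.69130669 0.775808  ] [ 0.50764215 -0.21467121  0.07822988]
1.2 [ 0.6  -0.08  0.84]
1.0 [ 0.75 -0.1   0.71]
0.8 [ 0.88 -0.11  0.54]
0.6 [ 0.97 -0.12  0.36]
0.4 [ 1.02 -0.13  0.16]
0.2 [ 1.03 -0.13 -0.05]
0.05 [ 0.75 -0.1  -0.17]
```

View pics/w25.png

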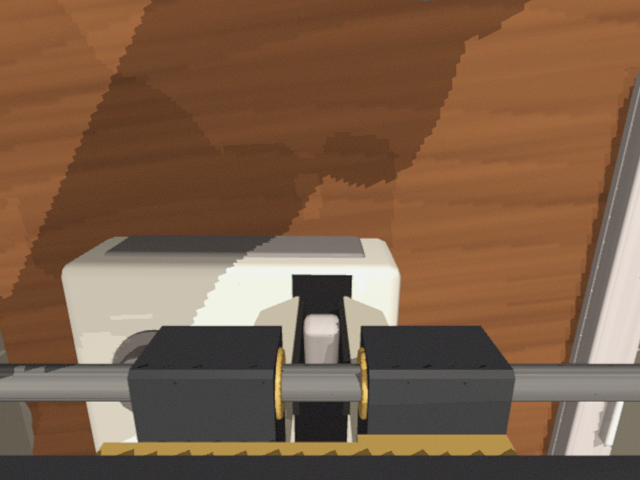

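The lever is gripped at 13.9 mm. Before lifting it, I check that both plates are still in place.

View pics/t25.png

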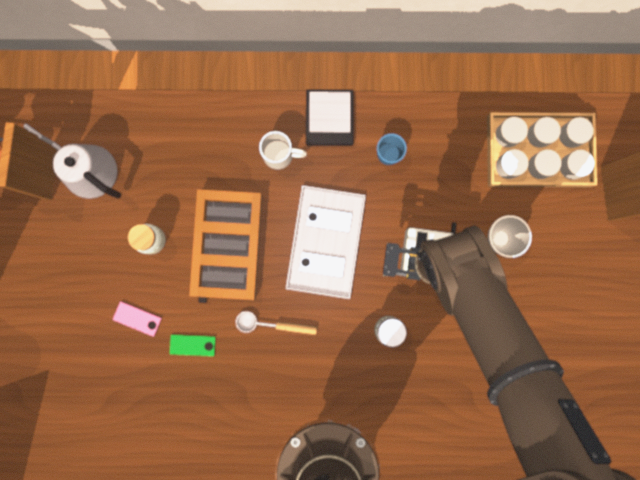

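Call:
play_rows(
  targets=[
    {"dx": 0.3,"dy": 0.06,"dz": 0.42,"wx": 0,"wy": 0,"wz": 0},
    {"dx": 0.3,"dy": -0.04,"dz": 0.42,"wx": 0,"wy": 0,"wz": 0},
    {"dx": 0.38,"dy": -0.05,"dz": 0.35,"wx": 0,"wy": 0,"wz": 0},
    {"dx": 0.37,"dy": -0.05,"dz": 0.36,"wx": 0,"wy": 0,"wz": 0},
    {"dx": 0.44,"dy": -0.05,"dz": 0.27,"wx": 0,"wy": 0,"wz": 0},
    {"dx": 0.44,"dy": -0.06,"dz": 0.27,"wx": 0,"wy": 0,"wz": 0},
    {"dx": 0.48,"dy": -0.06,"dz": 0.18,"wx": 0,"wy": 0,"wz": 0},
    {"dx": 0.49,"dy": -0.06,"dz": 0.18,"wx": 0,"wy": 0,"wz": 0},
    {"dx": 0.51,"dy": -0.06,"dz": 0.08,"wx": 0,"wy": 0,"wz": 0},
    {"dx": 0.51,"dy": -0.07,"dz": 0.08,"wx": 0,"wy": 0,"wz": 0},
    {"dx": 0.51,"dy": -0.06,"dz": -0.02,"wx": 0,"wy": 0,"wz": 0},
    {"dx": 0.52,"dy": -0.07,"dz": -0.03,"wx": 0,"wy": 0,"wz": 0},
    {"dx": 0.38,"dy": -0.05,"dz": -0.08,"wx": 0,"wy": 0,"wz": 0},
    {"dx": 0.37,"dy": -0.05,"dz": -0.09,"wx": 0,"wy": 0,"wz": 0},
    {"dx": 0,"dy": 0,"dz": 0,"wx": 0,"wy": 0,"wz": 0},
    {"dx": 0,"dy": 0,"dz": 0,"wx": 0,"wy": 0,"wz": 0},
  ],
)

```text
time: 34.67
eef_pos: [0.568, -0.2227, 0.1023]
ee_rot: [0.707, -0.044, 0.046, -0.704]
contact_force: [1.3, 5.2, 0.6]
gripper_width: 0.148
```

```bash
python3 - <<'E'
from h import *
snap('wrist','w26'); snap('side','s26')
s=ctrl.get_state(); print(s['gripper_width']*91.8,s['contact_force'],s['eef_pos'])
E
```

```text
13.685182833386412 [0.86987123 5.44324503 0.59228026] [ 0.56802714 -0.22268465  0.1022974 ]
```

View pics/w26.png

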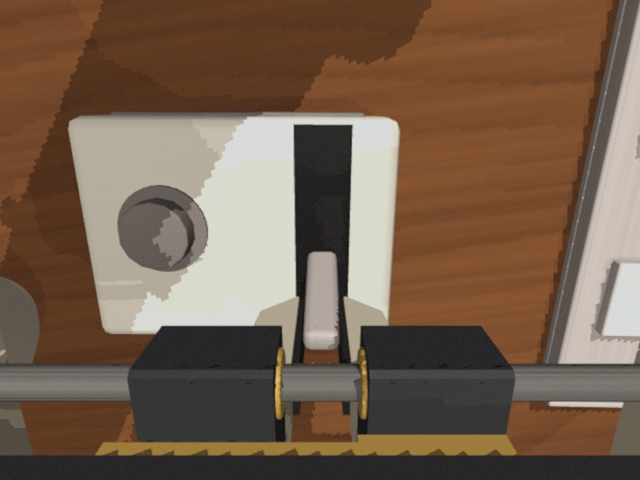

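Call:
play_rows(
  targets=[
    {"dx": 0.15,"dy": 0,"dz": 0,"wx": 0,"wy": 0,"wz": 0},
    {"dx": 0,"dy": 0,"dz": 0,"wx": 0,"wy": 0,"wz": 0},
    {"dx": 0,"dy": 0,"dz": 0,"wx": 0,"wy": 0,"wz": 0},
  ],
)

```text
time: 35.15
eef_pos: [0.5689, -0.2228, 0.1021]
ee_rot: [0.707, -0.045, 0.046, -0.704]
contact_force: [1.1, 5.0, 1.6]
gripper_width: 0.149
```

Call:
play_rows(
  targets=[
    {"dx": 0,"dy": 0,"dz": 0,"wx": 0,"wy": 0,"wz": 0},
    {"dx": 0,"dy": 0,"dz": 0,"wx": 0,"wy": 0,"wz": 0},
    {"dx": 0,"dy": 0,"dz": 0,"wx": 0,"wy": 0,"wz": 0},
    {"dx": 0,"dy": 0,"dz": 1.5,"wx": 0,"wy": 0,"wz": 0},
    {"dx": 0,"dy": 0,"dz": 3,"wx": 0,"wy": 0,"wz": 0},
    {"dx": 0,"dy": 0,"dz": 5,"wx": 0,"wy": 0,"wz": 0},
    {"dx": 0,"dy": -4,"dz": 5,"wx": 0,"wy": 0,"wz": 0},
    {"dx": 0,"dy": -5,"dz": 3,"wx": 0,"wy": 0,"wz": 0},
    {"dx": 0,"dy": -5,"dz": 0,"wx": 0,"wy": 0,"wz": 0},
    {"dx": 0,"dy": 0,"dz": 0,"wx": 0,"wy": 0,"wz": 0},
  ],
  hand=4.5,
)

```text
time: 36.4
eef_pos: [0.5676, -0.3675, 0.2762]
ee_rot: [0.708, -0.048, 0.048, -0.703]
contact_force: [0.3, 1.1, -0.5]
gripper_width: 0.49
```

```bash
python3 - <<'E'
from h import *
snap('side','s27'); snap('top','t27'); snap('wrist','w27')
a=cv2.imread('pics/s27.png'); cv2.imwrite('pics/s27c.png',cv2.resize(a[160:430,200:400],None,fx=2.2,fy=2.2))
s=ctrl.get_state(); print(s['contact_force'],s['eef_pos'],s['time'])
E
```

```text
[0.92646343 0.72013416 0.51637006] [ 0.569059   -0.3606928   0.27635319] 36.55
```

View pics/s27c.png

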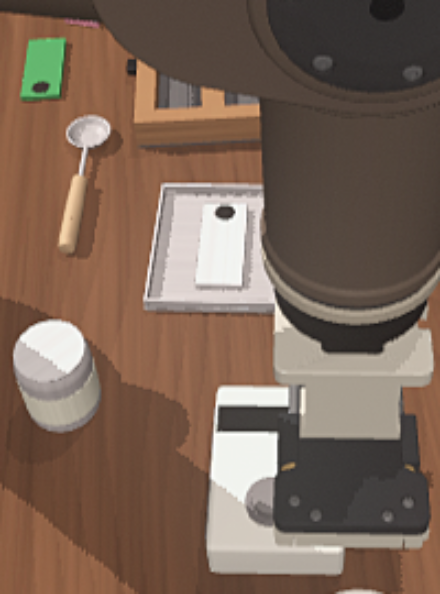

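View pics/t27.png

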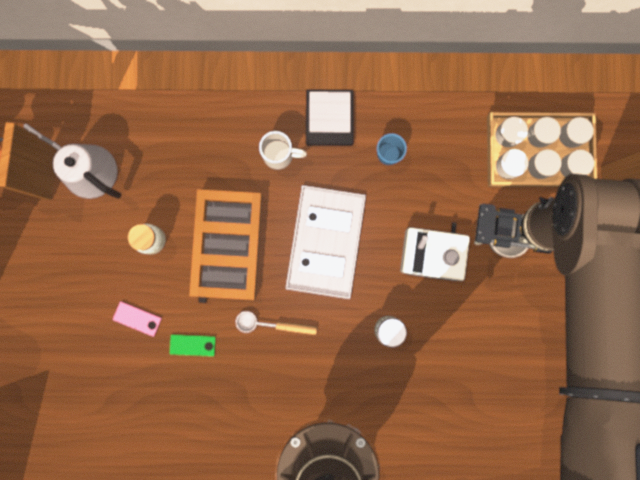

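View pics/w27.png

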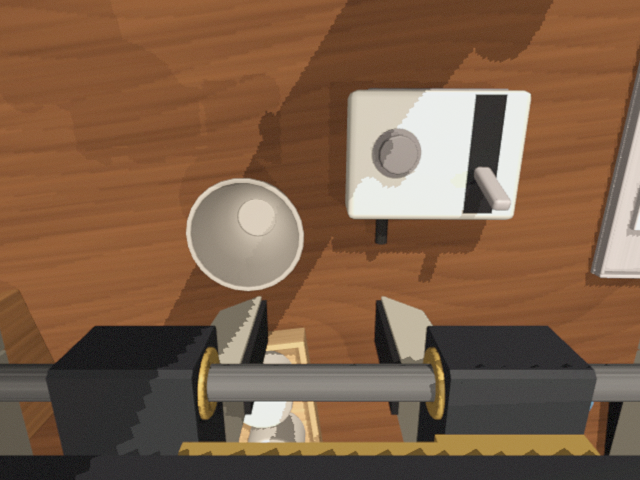

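```bash
python3 - <<'E'
from h import *
a=cv2.imread('pics/top0.png');b=cv2.imread('pics/t27.png')
A=cv2.resize(a[185:305,185:475],None,fx=2.7,fy=2.4,interpolation=cv2.INTER_CUBIC);B=cv2.resize(b[185:305,185:475],None,fx=2.7,fy=2.4,interpolation=cv2.INTER_CUBIC)
cv2.imwrite('pics/cmp.png',np.vstack([A,B]))
T=cam('top0'); h=np.array([.5526,-.2194,.044])
M=R.from_rotvec([0,0,-tyaw]).as_matrix()
c=cam('w21')
print([ (M@(atz(c,p,.012)-trayC)).round(4) for p in [(279,124),(352,124),(350,283),(283,283)]])
d=np.abs(a[225:275,405:470].astype(int)-b[225:275,405:470]).max(2); print('box diff',d.max(),(d>40).sum())
E
```

```text
[array([0.0343, 0.0547, 0.012 ]), array([0.0807, 0.0546, 0.012 ]), array([ 0.0815, -0.0546,  0.012 ]), array([ 0.0337, -0.0543,  0.012 ])]
box diff 68 170
```

View pics/cmp.png

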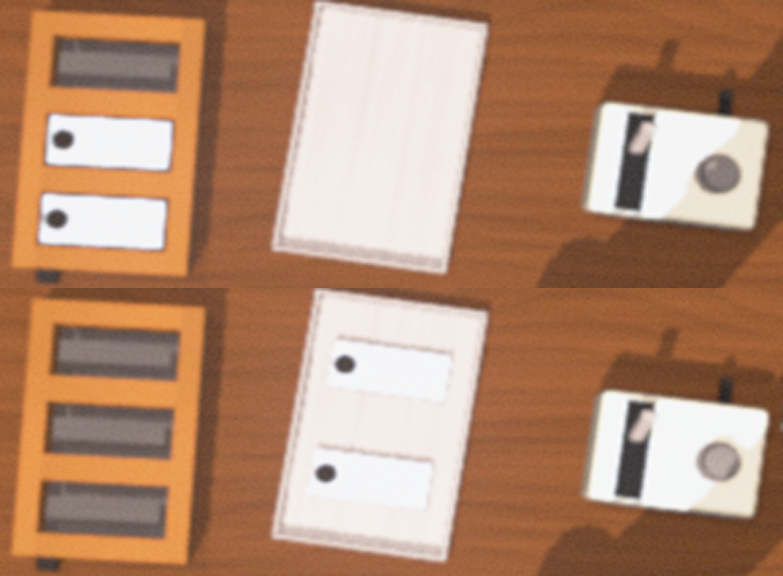

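Everything checks out: the lever is up as at the start, the button is out, the three rockers look alike and level, and the plates sit centred near tray x = -57 and +57 mm. Handing in.

```bash
python3 -c "
from cell import ctrl
print(ctrl.sign_off())"
```

```text
the job is handed in; nothing more can be done
None
```

The job is done and handed in after about 37 s; the sign-off gives no verdict.

**What I did:**
- I pressed the test button until the lever dropped.
- There were only two plates, as one pocket was empty from the start. I tipped each in turn, gripped it by its long edges, laid it flat in the tray and pressed its bare rocker level.
- With both plates in the tray, I pinched the lever and swung it back up, then let go and moved clear.

**Last checks:**
- **Plates:** they lie flat and apart, centred at about x = -57 and +57 mm and y = 0 in the tray.
- **Rockers:** all three look level. The two I pressed back hit their stops at about 20 N, more than the 2 to 3 N given, because I pressed on to the stop.
- **Lever and button:** the lever sits where it did at the start and stayed up after release. The button is out. Pixel differences on the box looked like changed light and shadow.
- **Other things on the bar:** they look unmoved in the last top view, except the dripper, which the arm partly hides there. It was upright and untouched in the last wrist view.

**Disagreements:**
- My first position for the tray was off by 2 to 3 mm against the wrist view, which was harmless.
- My first move call was refused, apparently because every row needs all six numbers. Nothing moved.
- I noticed no grip slackening and no plate knocked aside.

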